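Make up a nested bowl set at the sterile packing bench

TASK

Make up the bowl set for packing: nest the three round steel bowls in size order where the largest one stands, so that the middle bowl stands flat inside the large one and the small gallipot, which has been left upside down to drain, stands right way up and flat inside the middle one. Set them down gently without dropping or knocking them over, leave the large bowl where it is and do not disturb the other instruments, the dish or the bottle.

Things in the scene. Friction and masses are not known exactly. Their poses are not given: they have to be found in the camera images.
- large_bowl: Largest of three plain steel round bowls, standing upright. Diameter 200 mm, height 72 mm. Origin: centre of its underside; z axis: up, out of its mouth. Wall 4 mm; rim a turned-over hem 8 mm thick, 14 mm high, outer radius 100, inner 92 mm. Flat inner floor 4 mm above the origin, out to radius 58 mm; the wall flares out from the 124 mm base over the lowest 28 mm. 320 g.
- middle_bowl: Middle steel bowl, standing upright. Diameter 132 mm, height 62 mm. Origin: centre of its underside; z axis: up, out of its mouth. Wall 4 mm; rim a turned-over hem 8 mm thick, 14 mm high, faces upright, outer radius 66, inner 58 mm. Flat inner floor 4 mm above the origin, out to radius 36 mm; base 80 mm wide, wall flares out over the lowest 22 mm. 150 to 260 g.
- gallipot: Small steel cup (gallipot), at first upside down on the mat. Diameter 64 mm, height 72 mm. Origin: centre of its underside (closed end), on top at first; z axis: out of its mouth, straight down at first, up when it stands. Rim hem 8 mm thick, 58 to 72 mm from the origin along z, outer radius 32, inner 24 mm; body 27.5 to 28 mm in radius down to 10 mm from the origin; base 44 mm wide. 50 to 90 g.
- large_bowl_rim (a point): Centre of the large bowl's mouth, level with the top of its rim, 72 mm above the bowl's origin. With the middle bowl nested centrally the middle rim is 6 mm lower than this one, with 26 mm free all round it.
- middle_bowl_rim (a point): Centre of the middle bowl's mouth, level with the top of its rim, 62 mm above its origin. With the gallipot nested centrally the gallipot's rim stands 14 mm higher than this one, with 26 mm free all round it.
- gallipot_rim (a point): Centre of the gallipot's mouth, in the plane of its rim, 72 mm from its origin along its z axis. Laid gently on its side the cup stays put, resting on hem and body with its mouth about 5 degrees above level.
- kidney_dish: Steel kidney-shaped dish, about 200 x 110 mm, 36 mm high, near the far left corner of the mat; not part of the set, leave alone. Origin: near the middle of its underside.
- pump_bottle: Clear pump bottle, 68 mm in diameter, 200 mm tall, near the far right corner of the mat; leave alone. Origin: centre of its underside.
- brush: Black cleaning brush, 190 mm long, 10 mm high, lying between the right and the middle place of the bowls; leave alone. Origin: middle of its underside; x axis along it.
- forceps: Steel ring-handled forceps, 165 mm long, 8 mm high, lying between the left and the middle place of the bowls; leave alone. Origin: middle of its underside; x axis along it.
- scissors: Steel ring-handled scissors, 145 mm long, 8 mm high, lying across the near edge of the mat; leave alone. Origin: middle of its underside; x axis along it.
- grasper: Long black surgical grasper, 400 mm long, up to 20 mm high, lying across the far edge of the mat; leave alone. Origin: near the middle of its shaft, on the mat; x axis along the shaft.
- mat: Thin pale green mat, 600 x 1060 mm, fixed on the steel bench; all of the above stand on it. Origin: centre of its underside, on the bench; its top is 3 mm higher, at z = 0.003. Beyond it at the back stand a tape dispenser, a carton, a blue tub and a steel pen holder, at the sides a wire basket and a pouch sealer, all fixed and under 200 mm high.

How it is judged:
By the outcome, as a careful person would: the job done as asked, in the order asked, and still so for the second after the job is handed in, with the robot touching nothing.
It also fails if it takes over 72 s, if anything falls off the work surface, if the arm or the gripper's body presses on something with over 40 N, if the wrist force passes 120 N, or if a joint passes its speed limit or range.

ROBOT

A 6-joint arm with a two-finger parallel gripper is mounted at the origin on the work surface. World frame = base frame: x ahead of the robot, y to its left, z up, the work surface at z = 0. Lengths are in m, angles in rad, forces in N, time in s.
With the tool pointing down it reaches from about 0.35 to 0.875 m from the base axis. Payload 4.2 kg.
Tool frame: the origin (TCP) lies at the very end of the fingers, on their centre line; the grasp point (between the pads) lies 19 mm behind it; z points along the fingers, y is the direction in which the jaws open and shut (so a half turn about z gives the same grasp; the last joint's range is limited). The gripper opens to 87 mm and grips with 3 to 60 N. Pads are 19 mm wide; open, the fingers measure 117 mm over their backs; the gripper's body (75 mm by 190 mm) begins 51 mm behind the grasp point.
Start: joints at [1.604, 0.385, 0.008, 0, -1.194, -0.259], TCP at [0.14, 0.609, 0.223] pointing down, gripper open.
Joint ranges: [-3.14, 3.14], [-1.21, 2.06], [-1.07, 1.41], [-3.16, 2.05], [-2.99, -0.16], [-3.1, 3.1]. Speed limits (rad/s): [2.79, 2.79, 3.14, 3.14, 3.14, 3.14].

INTERFACE

Orientations are given as a unit quaternion [x, y, z, w].
In Python, from station import manip gives the robot as it stands.
- The arm moves only by the tool servo_tool, never from a script. Its argument "commands" is a list of rows, each a list of 2 entries, a list of its own where there are three numbers: the shift along the world's x, y, z in m, then the turn, a rotation vector about the world's x, y, z in rad. In form: [[[tx, ty, tz], [ax, ay, az]], ...]. A call has 1 to 5 rows; each row is the pose to reach, as a shift and turn from the pose measured when the call began; what a row does not reach only later rows make up. A row lasts 1/10 s, in which the tool goes at most 50 mm and 8.59 degrees, less where a joint would pass 70% of its speed; a pose out of reach is approached as far as the arm can. A call with a gripper value outside its range is refused whole. "fingers" is the finger opening in m, from 0 to 0.087, set as the call begins (left out, the last holds). The fingers move at their own pace and stop on an object; "squeeze" is the grip in N (left out, the last holds). Time passes only in rows, so rows that repeat a pose let the fingers close. It gives the time, the measured TCP pose, the force and the opening at its end, in the units of the state.
- manip.read_state(): the state, without advancing time (a new reading comes with each control period).
- manip.snapshot(name): name is "scene" or "top" or "wrist"; returns the picture (384x512x3 uint8, red, green, blue); there is no depth.
- manip.camera_params(name): a dict with "fx", "fy", "cx", "cy" (pixels), "origin" and "orientation" of the camera in the world. Camera axes: x right, y down, z forward; pixel columns grow to the right and rows downward; lengths in m; the calibration is good to about 2 mm. A picture is of the moment at which its call begins: read the wrist's pose just before it. camera_params takes no time and is no camera call; for the wrist camera it gives the pose at the moment of the call.
- manip.close_job(): hands the job in, once; it reports no verdict.
The state is a dict: "clock": time; "joints": joint angles; "qd": joint speeds; "joint_torque": joint torques, N m; "position": TCP position; "eef_rot": TCP orientation; "ft_force": force on the tool from outside, world axes, zero at the start; "moment": the same for the moment, N m; "width": finger opening in m.
Only numpy, scipy, OpenCV 4.12 (cv2) and the standard library are available. Lean on these libraries where they do the work, as an engineer would, in place of code of your own. Each camera call takes 0.05 s, during which the arm holds its last target.

## Working session

There is one attempt and no reset: what is moved stays moved. The work goes in short steps, Python scripts to look and compute and a tool call to move; the robot and the scene stay as the last step left them, time stands still between calls to the robot, and variables do not carry over. Pictures are saved under pics/ and viewed, and the job is handed in when it is done.

Besides the shell and the picture viewer there is one more tool, called by a JSON object that holds its "fn" and its "kwargs". servo_tool: Moves the arm, as the interface text tells. Its arguments: {"type":"object","properties":{"commands":{"type":"array","items":{"type":"array"}},"fingers":{"type":"number"},"squeeze":{"type":"number"}},"required":["commands"]}

```bash
ls; mkdir -p pics; cat > h.py <<'E'
import numpy as np, cv2
from station import manip
from scipy.spatial.transform import Rotation as R
def snap(name,fn):
    p=manip.camera_params(name); im=manip.snapshot(name); cv2.imwrite('pics/'+fn+'.png',im[:,:,::-1]); np.save('pics/'+fn+'.npy',im)
    np.save('pics/'+fn+'_p.npy',p,allow_pickle=True); return im,p
def ray(p,u,v):
    d=np.array([(u-p['cx'])/p['fx'],(v-p['cy'])/p['fy'],1.0]); return np.array(p['origin']),rot(p)@d
def rot(p):
    o=np.array(p['orientation']); return R.from_quat(o).as_matrix() if o.size==4 else o
def onz(p,u,v,z):
    o,d=ray(p,u,v); return o+d*(z-o[2])/d[2]
def proj(p,X):
    c=rot(p).T@(np.array(X)-np.array(p['origin'])); return c[0]/c[2]*p['fx']+p['cx'],c[1]/c[2]*p['fy']+p['cy']
def load(fn): return np.load('pics/'+fn+'.npy'),np.load('pics/'+fn+'_p.npy',allow_pickle=True).item()
E
python3 - <<'E'
from h import *
for n in('scene','top'):
    im,p=snap(n,n+'0'); print(p)
print(manip.read_state())
E
```

```text
pics
{'fx': 469.2852949113793, 'fy': 469.2852949113793, 'cx': 250.94687556611848, 'cy': 188.2170892651668, 'origin': array([1.31399823, 0.1212443 , 1.13376271]), 'orientation': array([ 0.61548766,  0.73204778, -0.22148393, -0.19033094])}
{'fx': 493.8708861878909, 'fy': 493.8708861878909, 'cx': 252.95536205675373, 'cy': 193.05209761073334, 'origin': array([ 0.52870518, -0.00132735,  1.28033806]), 'orientation': array([-0.6987807 ,  0.7141397 , -0.02781506,  0.03059974])}
{'clock': 0.1, 'joints': array([ 1.60358910e+00,  3.85454881e-01,  6.73548649e-03, -3.97843711e-04,
       -1.19399060e+00, -2.58579029e-01]), 'qd': array([-0.0002244 , -0.00409906,  0.00238929, -0.00015206, -0.00109249,
        0.00025731]), 'joint_torque': array([ 1.45222652e-04, -3.91694391e+01,  1.87933820e+01,  4.23192367e+00,
        1.33990668e-02, -7.42907014e-05]), 'position': array([0.13980757, 0.60860336, 0.22157889]), 'eef_rot': array([ 9.93625596e-01, -1.12726328e-01, -4.40328070e-05,  9.73540655e-04]), 'ft_force': array([-0.09507919, -0.45446861,  0.2439913 ]), 'moment': array([ 0.02593579, -0.02014911, -0.01247813]), 'width': 0.08716577165593248}
```

View pics/top0.png

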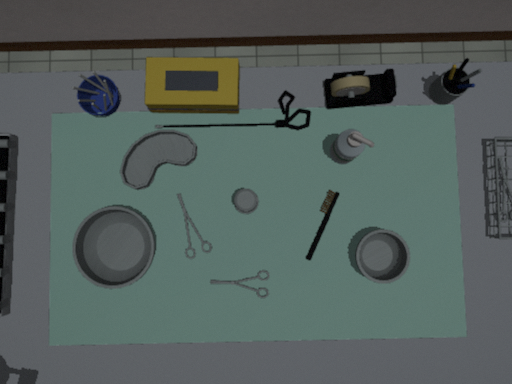

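View pics/scene0.png

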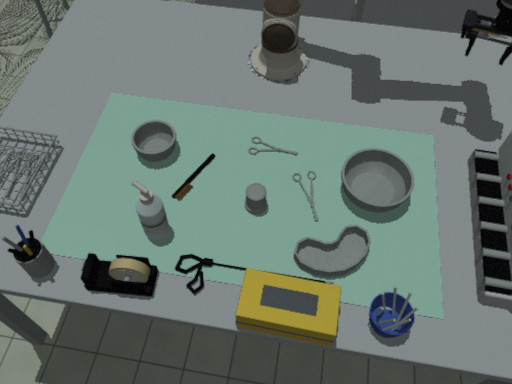

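The top view shows the large bowl at about (115,247) px, the gallipot at (246,201), the middle bowl at (382,257), the forceps at (193,225), the brush at (323,225) and the scissors at (240,282). Next I'll measure positions.

```bash
python3 - <<'E'
from h import *
im,p=load('top0')
hsv=cv2.cvtColor(im,cv2.COLOR_RGB2HSV)
print(hsv[300,150],hsv[247,115],hsv[201,246],hsv[255,382],hsv[247,77])
m=(hsv[:,:,1]<60).astype(np.uint8)
m[:112]=0;m[340:]=0;m[:,:56]=0;m[:,455:]=0
cs,_=cv2.findContours(m,cv2.RETR_EXTERNAL,cv2.CHAIN_APPROX_NONE)
for c in cs:
    if cv2.contourArea(c)<60: continue
    (u,v),r=cv2.minEnclosingCircle(c); 
    e=cv2.fitEllipse(c)
    print(cv2.contourArea(c),(u,v),r,e)
    for z in(.010,.065,.075):
        w=np.array([onz(p,*q,z)[:2] for q in c[:,0,:]],np.float32)
        # outer edge at pixels: half pixel
        (a,b),rr=cv2.minEnclosingCircle(w); print('  z',z,round(a,4),round(b,4),'r',round(rr,4), onz(p,*e[0],z)[:2].round(4))
cv2.imwrite('pics/top0m.png',cv2.resize(im[110:350,50:470,::-1],None,fx=1.9,fy=1.9,interpolation=cv2.INTER_CUBIC))
E
```

```text
[ 82  55 116] [86 19 92] [99 18 99] [90 16 97] [105  23  44]
89956.5 (255.0, 225.5) 229.0923309326172 ((254.4384002685547, 227.40182495117188), (252.997314453125, 501.9279479980469), 90.20938110351562)
  z 0.01 0.5727 -0.0001 r 0.5885 [0.5455 0.0006]
  z 0.065 0.5708 -0.0002 r 0.563 [0.5447 0.0006]
  z 0.075 0.5705 -0.0002 r 0.5584 [5.446e-01 5.000e-04]
```

View pics/top0m.png

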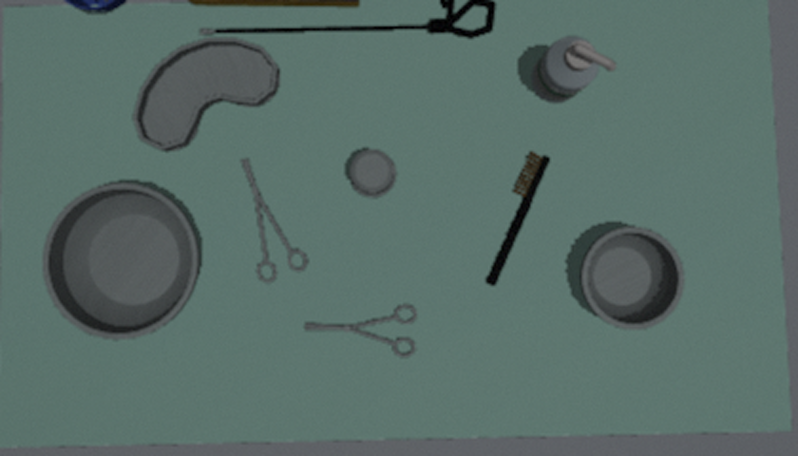

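```bash
cat >> h.py <<'E'
def circs(im,p,box,z,thr=40,amin=60):
    hsv=cv2.cvtColor(im,cv2.COLOR_RGB2HSV); m=(hsv[:,:,1]<thr).astype(np.uint8)
    k=np.zeros_like(m);k[box[1]:box[3],box[0]:box[2]]=1;m*=k
    cs,_=cv2.findContours(m,cv2.RETR_EXTERNAL,cv2.CHAIN_APPROX_NONE)
    out=[]
    for c in cs:
        if cv2.contourArea(c)<amin: continue
        w=np.array([onz(p,*q,z)[:2] for q in c[:,0,:]])
        A=np.c_[2*w,np.ones(len(w))]; s=np.linalg.lstsq(A,(w**2).sum(1),rcond=None)[0]
        rr=np.sqrt(s[2]+s[0]**2+s[1]**2); res=np.abs(np.hypot(*(w-s[:2]).T)-rr).max()
        out.append((s[0],s[1],rr,res,cv2.boundingRect(c)))
    return out
E
python3 - <<'E'
from h import *
im,p=load('top0')
hsv=cv2.cvtColor(im,cv2.COLOR_RGB2HSV)
print(hsv[205,205:265:3,1],hsv[257,345:415:3,1])
for box,z in(((60,195,165,300),.068),((225,180,270,220),.075),((225,180,270,220),.010),((345,220,420,290),.058)):
  for t in(25,35,45): print(z,t,[np.round(c[:4],4) for c in circs(im,p,box,z,t)])
im,p=load('scene0')
for box,z in(((335,145,420,215),.068),((240,180,275,220),.01),((240,180,275,220),.075),((125,115,185,165),.058)):
  for t in(25,35,45): print('s',z,t,[(np.round(c[:4],4),c[4]) for c in circs(im,p,box,z,t)])
cv2.imwrite('pics/sg.png',cv2.resize(im[100:240,110:430,::-1],None,fx=2.5,fy=2.5,interpolation=cv2.INTER_CUBIC))
E
```

```text
[54 54 52 53 53 57 54 54 57 54 26 18 18 13 21 16 15 15 57 54] [54 55 62 54 16 13 18 16 18 15 13 13 16 18 19 18 14 20  6 15 23 18 52 54]
0.068 25 [array([0.5054, 0.3466, 0.0982, 0.002 ])]
0.068 35 [array([0.5054, 0.3466, 0.0992, 0.0019])]
0.068 45 [array([0.5052, 0.347 , 0.1001, 0.0029])]
0.075 25 [array([0.6103, 0.0208, 0.0283, 0.0026])]
0.075 35 [array([0.6102, 0.021 , 0.0292, 0.0025])]
0.075 45 [array([0.6104, 0.0206, 0.0302, 0.002 ])]
0.01 25 [array([0.6147, 0.022 , 0.0298, 0.0027])]
0.01 35 [array([0.6146, 0.0222, 0.0307, 0.0027])]
0.01 45 [array([0.6148, 0.0217, 0.0318, 0.0021])]
0.058 25 [array([ 0.4686, -0.3115,  0.0644,  0.0018])]
0.058 35 [array([ 0.4687, -0.3117,  0.0652,  0.002 ])]
0.058 45 [array([ 0.4686, -0.3121,  0.0662,  0.0021])]
s 0.068 25 [(array([0.5111, 0.3438, 0.1019, 0.0105]), (342, 149, 72, 63))]
s 0.068 35 [(array([0.5117, 0.3441, 0.1032, 0.0083]), (342, 148, 72, 64))]
s 0.068 45 [(array([0.5116, 0.3439, 0.1045, 0.0091]), (341, 148, 73, 65))]
s 0.01 25 [(array([0.5984, 0.0178, 0.0398, 0.0157]), (245, 184, 21, 30))]
s 0.01 35 [(array([0.5985, 0.0181, 0.0412, 0.0172]), (245, 184, 22, 30))]
s 0.01 45 [(array([0.5983, 0.0181, 0.0422, 0.0167]), (244, 183, 23, 32))]
s 0.075 25 [(array([0.6398, 0.0238, 0.0375, 0.0147]), (245, 184, 21, 30))]
s 0.075 35 [(array([0.6399, 0.0241, 0.0388, 0.0162]), (245, 184, 22, 30))]
s 0.075 45 [(array([0.6397, 0.0241, 0.0397, 0.0157]), (244, 183, 23, 32))]
s 0.058 25 [(array([ 0.4772, -0.3089,  0.0697,  0.0104]), (132, 121, 44, 40))]
s 0.058 35 [(array([ 0.4769, -0.3087,  0.0713,  0.0112]), (131, 120, 45, 42))]
s 0.058 45 [(array([ 0.4774, -0.3089,  0.0727,  0.012 ]), (131, 120, 45, 42))]
```

View pics/sg.png

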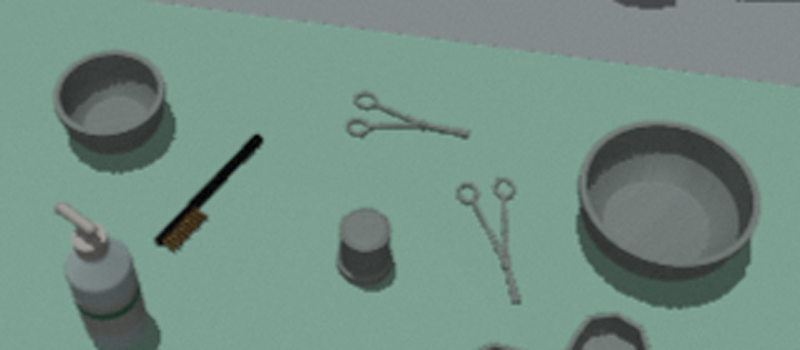

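{"fn": "servo_tool", "kwargs": {"commands": [[[0.03, -0.033, 0], [0, 0, 0.045]], [[0.06, -0.066, 0], [0, 0, 0.09]], [[0.09, -0.099, 0], [0, 0, 0.135]], [[0.12, -0.132, 0], [0, 0, 0.18]], [[0.15, -0.165, 0], [0, 0, 0.226]]], "fingers": 0.04, "squeeze": 40}}

```text
clock: 0.6
position: [0.2905, 0.4419, 0.2212]
eef_rot: [1.0, 0.001, -0.0, 0.001]
ft_force: [0.8, 0.7, 0.0]
width: 0.0549
```

{"fn": "servo_tool", "kwargs": {"commands": [[[0.025, -0.037, 0], [0, 0, 0]], [[0.05, -0.074, 0], [0, 0, 0]], [[0.075, -0.111, 0], [0, 0, 0]], [[0.1, -0.148, 0], [0, 0, 0]], [[0.125, -0.185, 0], [0, 0, 0]]]}}

```text
clock: 1.1
position: [0.416, 0.2551, 0.221]
eef_rot: [1.0, 0.001, -0.0, 0.001]
ft_force: [1.1, -0.3, -0.3]
width: 0.0403
```

{"fn": "servo_tool", "kwargs": {"commands": [[[0.011, -0.045, 0], [0, 0, 0]], [[0.022, -0.09, 0], [0, 0, 0]], [[0.033, -0.135, 0], [0, 0, 0]], [[0.044, -0.18, 0], [0, 0, 0]], [[0.055, -0.225, 0], [0, 0, 0]]]}}

```text
clock: 1.6
position: [0.4708, 0.0282, 0.221]
eef_rot: [1.0, 0.001, -0.0, 0.001]
ft_force: [0.8, 0.8, 1.1]
width: 0.0401
```

{"fn": "servo_tool", "kwargs": {"commands": [[[0, -0.048, 0], [0, 0, 0]], [[0, -0.096, 0], [0, 0, 0]], [[0, -0.144, -0.01], [0, 0, 0]], [[0, -0.19, -0.03], [0, 0, 0]], [[0, -0.235, -0.06], [0, 0, 0]]]}}

```text
clock: 2.1
position: [0.4713, -0.2055, 0.1637]
eef_rot: [1.0, 0.001, 0.001, 0.002]
ft_force: [1.0, -1.0, 0.0]
width: 0.04
```

```bash
python3 - <<'E'
from h import *
s=manip.read_state(); print(s['position'],s['joints'],s['clock'])
im,p=snap('wrist','w1'); print(p)
E
```

```text
[ 0.47129049 -0.2055098   0.16373156] [-0.09323107  0.24890307 -0.35175038  0.00373804 -0.96717868  1.66445215] 2.1
{'fx': 276.7404601498391, 'fy': 276.7404601498391, 'cx': 255.98892531485595, 'cy': 189.11891029302072, 'origin': array([ 0.54708066, -0.20467904,  0.32579307]), 'orientation': array([ 0.70144377, -0.698934  , -0.09689772,  0.10039293])}
```

View pics/w1.png

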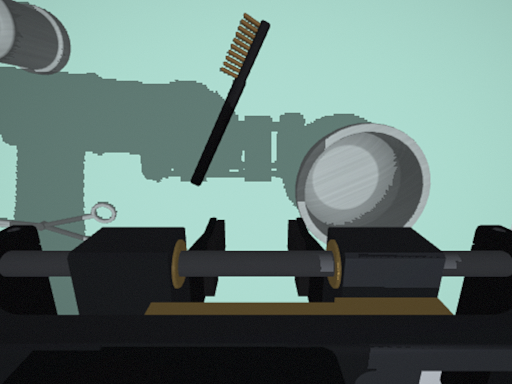

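The wrist view shows the middle bowl's rim spanning columns 298 to 431, with its top at row 123. The fingers straddle column 256 and the brush lies clear to the left. I'll check the bowl centre from this view.

```bash
python3 - <<'E'
from h import *
im,p=load('w1')
a=onz(p,298,185,.065);b=onz(p,431,180,.065);c=onz(p,368,123,.065)
print(a,b,c)
w=np.array([a,b,c])[:,:2]; A=np.c_[2*w,np.ones(3)]; s=np.linalg.solve(A,(w**2).sum(1)); print(s[:2],np.sqrt(s[2]+s[0]**2+s[1]**2))
E
```

```text
[ 0.4764197  -0.24717122  0.065     ] [ 0.48185569 -0.37658995  0.065     ] [ 0.53564675 -0.30882858  0.065     ]
[ 0.47037931 -0.31224846] 0.06535696928368155
```

{"fn": "servo_tool", "kwargs": {"commands": [[[-0.002, -0.03, -0.02], [0, 0, 0]], [[-0.002, -0.044, -0.05], [0, 0, 0]], [[-0.002, -0.044, -0.08], [0, 0, 0]], [[-0.002, -0.044, -0.105], [0, 0, 0]], [[-0.002, -0.044, -0.124], [0, 0, 0]]]}}

```text
clock: 2.65
position: [0.4642, -0.2525, 0.0316]
eef_rot: [1.0, -0.002, -0.006, 0.0]
ft_force: [-0.4, 0.8, -0.3]
width: 0.0397
```

{"fn": "servo_tool", "kwargs": {"commands": [[[0, 0, 0], [0, 0, 0]], [[0, 0, 0], [0, 0, 0]], [[0, 0, 0], [0, 0, 0]], [[0, 0, 0], [0, 0, 0]], [[0, 0, 0], [0, 0, 0]]], "fingers": 0.0, "squeeze": 40}}

```text
clock: 3.15
position: [0.4655, -0.2526, 0.0329]
eef_rot: [1.0, -0.002, -0.004, 0.001]
ft_force: [2.3, 0.8, 6.2]
width: 0.0084
```

```bash
python3 - <<'E'
from h import *
s=manip.read_state(); print(s['position'],s['eef_rot'],s['width'],s['ft_force'],s['moment'])
im,p=snap('wrist','w2')
E
```

```text
[ 0.46547613 -0.25258253  0.03291799] [ 9.99989649e-01 -1.57273984e-03 -4.21327493e-03  6.90644227e-04] 0.008359658795524348 [2.28295632 0.7688694  6.15064054] [-0.63953388 -0.70316082  0.28923032]
```

View pics/w2.png

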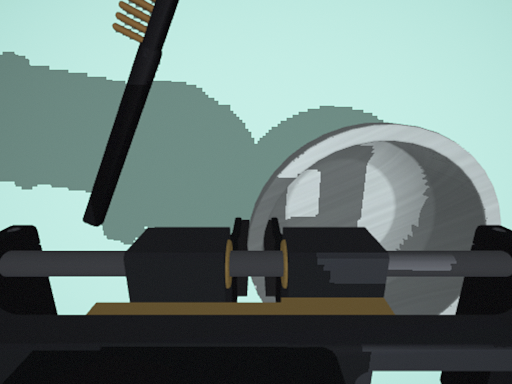

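The fingers straddle the rim at about (258,250) px and the opening reads 8.4 mm, so the hem is gripped. Lifting now.

{"fn": "servo_tool", "kwargs": {"commands": [[[0, 0, 0.003], [0, 0, 0]], [[0, 0, 0.01], [0, 0, 0]], [[0, 0, 0.022], [0, 0, 0]], [[0, 0, 0.04], [0, 0, 0]], [[0, 0, 0.06], [0, 0, 0]]], "fingers": 0.0, "squeeze": 50}}

```text
clock: 3.7
position: [0.4653, -0.2525, 0.0936]
eef_rot: [1.0, -0.001, -0.005, 0.001]
ft_force: [1.0, 0.4, -2.0]
width: 0.0071
```

{"fn": "servo_tool", "kwargs": {"commands": [[[0, 0, 0.025], [0, 0, 0]], [[0, 0.01, 0.05], [0, 0, 0]], [[0, 0.025, 0.07], [0, 0, 0]], [[0.002, 0.05, 0.09], [0, 0, 0]], [[0.005, 0.08, 0.1], [0, 0, 0]]]}}

```text
clock: 4.2
position: [0.47, -0.1719, 0.1955]
eef_rot: [1.0, -0.002, -0.004, 0.0]
ft_force: [0.4, 0.6, -1.8]
width: 0.0075
```

```bash
python3 - <<'E'
from h import *
s=manip.read_state(); print(s['position'],s['eef_rot'],s['width'],s['ft_force'],s['moment'])
im,p=snap('wrist','w3')
E
```

```text
[ 0.46997629 -0.17191544  0.1955004 ] [ 9.99990068e-01 -2.34012059e-03 -3.77953293e-03  3.20442750e-04] 0.00748235430963316 [ 0.40027046  0.56466414 -1.82451093] [ 0.12193789 -0.09826631 -0.03062395]
```

View pics/w3.png

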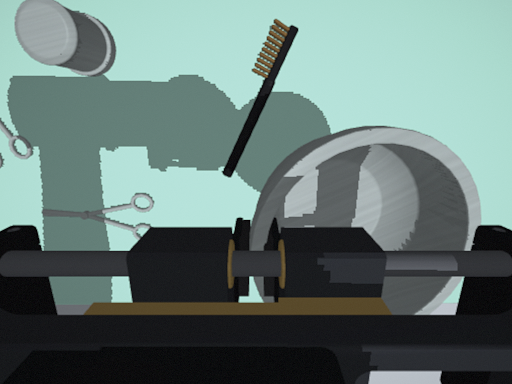

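```bash
python3 - <<'E'
from h import *
for n,T,off in(('w2',[.4655,-.2526,.0329],.032),('w3',[.47,-.1719,.1955],.032)):
  im,p=load(n)
  for f in(0,3,6,9,12):
    f=np.radians(f)
    t=np.linspace(0,2*np.pi,721)
    ys=-(.062-.066*np.cos(t)) 
    P=np.c_[T[0]+.004+.066*np.sin(t), T[1]+ys*np.cos(f), T[2]+off+ys*np.sin(f)]
    U=np.array([proj(p,q) for q in P]); i=U[:,0].argmax(); j=U[:,1].argmin(); print(n,np.degrees(f).round(),U[i].round(1),U[j].round(1))
E
```

```text
w2 0.0 [503.9 223.2] [391.6 123.4]
w2 3.0 [492.9 218.2] [389.4 123. ]
w2 6.0 [482.2 213.6] [385.7 122.6]
w2 9.0 [471.8 209.4] [381.8 122.2]
w2 12.0 [461.6 205.5] [377.8 121.8]
w3 0.0 [504.  223.9] [391.3 123.1]
w3 3.0 [493.  218.9] [389.1 122.7]
w3 6.0 [482.3 214.2] [385.4 122.3]
w3 9.0 [471.8 210. ] [381.5 121.9]
w3 12.0 [461.7 206.1] [378.5 121.6]
```

The bowl has sagged about 5° in the grip. I'll grip harder, carry it over, tilt it back by about 0.09 rad and check again before lowering.

{"fn": "servo_tool", "kwargs": {"commands": [[[0.001, 0.02, 0], [0, 0, 0]], [[0.003, 0.05, 0], [0, 0, 0]], [[0.005, 0.085, 0], [0, 0, 0]], [[0.007, 0.12, 0], [0, 0, 0]], [[0.009, 0.155, 0], [0, 0, 0]]], "fingers": 0.0, "squeeze": 60}}

```text
clock: 4.75
position: [0.4786, -0.0125, 0.1966]
eef_rot: [1.0, -0.001, -0.003, -0.001]
ft_force: [0.9, 0.1, -3.0]
width: 0.0074
```

{"fn": "servo_tool", "kwargs": {"commands": [[[0.002, 0.035, 0], [-0.018, 0, 0]], [[0.004, 0.07, 0], [-0.036, 0, 0]], [[0.006, 0.105, 0], [-0.054, 0, 0]], [[0.008, 0.14, 0], [-0.072, 0, 0]], [[0.01, 0.175, 0], [-0.09, 0, 0]]]}}

```text
clock: 5.25
position: [0.4874, 0.1638, 0.1965]
eef_rot: [0.999, -0.002, -0.004, 0.045]
ft_force: [0.5, -0.3, -2.6]
width: 0.0068
```

{"fn": "servo_tool", "kwargs": {"commands": [[[0.002, 0.035, 0], [0, 0, 0]], [[0.004, 0.07, 0], [0, 0, 0]], [[0.006, 0.105, 0], [0, 0, 0]], [[0.008, 0.135, 0], [0, 0, 0]], [[0.01, 0.165, 0], [0, 0, 0]]]}}

```text
clock: 5.75
position: [0.4964, 0.3298, 0.1963]
eef_rot: [0.999, -0.002, -0.005, 0.045]
ft_force: [0.9, -0.3, -2.1]
width: 0.0072
```

{"fn": "servo_tool", "kwargs": {"commands": [[[0.001, 0.025, 0], [0, 0, 0]], [[0.002, 0.045, 0], [0, 0, 0]], [[0.003, 0.058, 0], [0, 0, 0]], [[0.003, 0.064, 0], [0, 0, 0]], [[0.003, 0.066, 0], [0, 0, 0]]]}}

```text
clock: 6.25
position: [0.4991, 0.3957, 0.196]
eef_rot: [0.999, -0.002, -0.005, 0.045]
ft_force: [0.1, -0.0, -2.9]
width: 0.0073
```

```bash
python3 - <<'E'
from h import *
s=manip.read_state(); print(s['clock'],s['position'],s['eef_rot'],s['width'],s['ft_force'],s['moment'])
im,p=snap('wrist','w4');im,p=snap('top','t4');im,p=snap('scene','s4')
a=np.hstack([cv2.imread('pics/w4.png'),cv2.resize(cv2.imread('pics/s4.png')[110:270,280:440],(384,384))[:, :288]])
cv2.imwrite('pics/c4.png',a)
E
```

```text
6.25 [0.49905326 0.39571035 0.19597703] [ 0.99897435 -0.00162905 -0.00526164  0.04494344] 0.007285987077648833 [ 0.11638838 -0.01243509 -2.86646813] [ 0.35497391  0.00686429 -0.01121237]
```

View pics/c4.png

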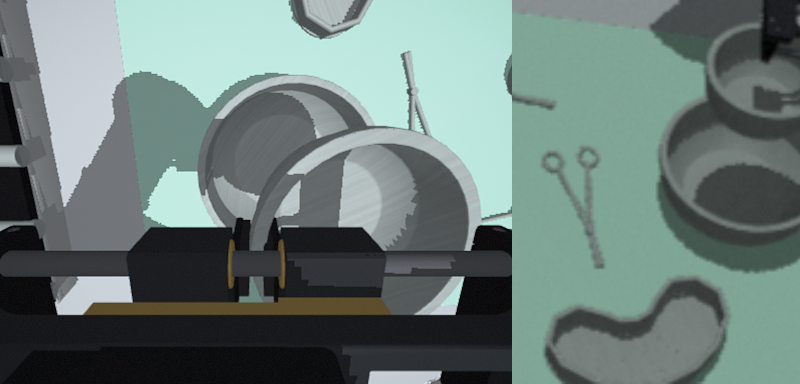

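```bash
python3 - <<'E'
from h import *
im,p=load('w4')
t=np.linspace(0,2*np.pi,721)
def ext(c,r,z):
    U=np.array([proj(p,[c[0]+r*np.cos(a),c[1]+r*np.sin(a),z]) for a in t]); print(U[:,0].min().round(1),U[:,0].max().round(1),U[:,1].min().round(1))
ext((.5055,.3467),.1,.075)
T=[.499,.3957,.196]; zr=T[2]+.032
ext((T[0]+.004,T[1]+.003-.062),.066,zr)
im,p=load('t4')
for t_ in(25,35): print([np.round(c,4) for c in [x[:4] for x in circs(im,p,(60,180,165,300),zr,t_)]])
cv2.imwrite('pics/t4c.png',cv2.resize(cv2.imread('pics/t4.png')[170:320,40:220],None,fx=4,fy=4,interpolation=cv2.INTER_CUBIC))
E
```

```text
195.8 382.1 74.5
247.9 485.4 123.1
[array([0.5078, 0.2972, 0.0787, 0.0469]), array([0.6493, 0.2489, 0.0204, 0.0194])]
[array([0.5081, 0.2964, 0.0795, 0.0469]), array([0.6489, 0.2489, 0.0209, 0.0197])]
```

View pics/t4c.png

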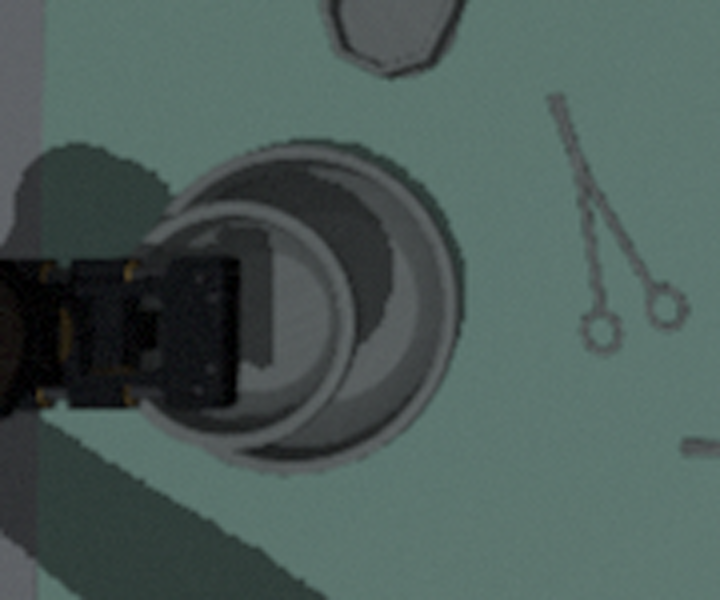

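```bash
python3 - <<'E'
from h import *
im,p=load('t4')
print(onz(p,97.2,251.5,.228),onz(p,128.2,251.5,.228),onz(p,97,220.5,.228),onz(p,97,282.5,.228))
E
```

```text
[0.49881146 0.33477428 0.228     ] [0.49740502 0.26897082 0.228     ] [0.5645032  0.33549739 0.228     ] [0.43381134 0.33490356 0.228     ]
```

{"fn": "servo_tool", "kwargs": {"commands": [[[0.003, 0.006, -0.02], [0, 0, 0]], [[0.005, 0.011, -0.055], [0, 0, 0]], [[0.005, 0.011, -0.09], [0, 0, 0]], [[0.005, 0.011, -0.115], [0, 0, 0]], [[0.005, 0.011, -0.13], [0, 0, 0]]]}}

```text
clock: 6.9
position: [0.5034, 0.4039, 0.064]
eef_rot: [0.999, -0.003, -0.007, 0.046]
ft_force: [-0.2, 0.9, -2.9]
width: 0.0074
```

{"fn": "servo_tool", "kwargs": {"commands": [[[0, 0, -0.004], [0, 0, 0]], [[0, 0, -0.01], [0, 0, 0]], [[0, 0, -0.015], [0, 0, 0]], [[0, 0, -0.018], [0, 0, 0]], [[0, 0, -0.02], [0, 0, 0]]]}}

```text
clock: 7.4
position: [0.5037, 0.4041, 0.0444]
eef_rot: [0.999, -0.003, -0.006, 0.046]
ft_force: [-0.9, -0.1, -2.6]
width: 0.0075
```

```bash
python3 - <<'E'
from h import *
s=manip.read_state(); print(s['clock'],s['position'],s['eef_rot'],s['width'],s['ft_force'],s['moment'])
im,p=snap('wrist','w5');im,p=snap('top','t5')
a=np.hstack([cv2.imread('pics/w5.png'),cv2.resize(cv2.imread('pics/t5.png')[200:296,60:132],(288,384))])
cv2.imwrite('pics/c5.png',a)
E
```

```text
7.4 [0.50366266 0.40411401 0.04442408] [ 0.99891756 -0.00259646 -0.00617256  0.04603116] 0.007546937378353002 [-0.87675682 -0.11604344 -2.6395117 ] [ 0.34953707 -0.03997378  0.06278835]
```

View pics/c5.png

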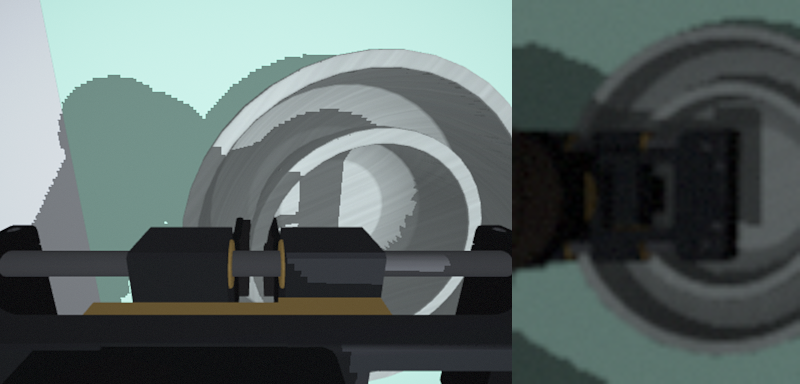

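The middle bowl hangs inside the large one, with its rim at columns 252 to 482 inside the large rim from column 183. I'll lower it slowly onto the floor.

{"fn": "servo_tool", "kwargs": {"commands": [[[0, 0, -0.002], [0, 0, 0]], [[0, 0, -0.004], [0, 0, 0]], [[0, 0, -0.005], [0, 0, 0]], [[0, 0, -0.006], [0, 0, 0]], [[0, 0, -0.006], [0, 0, 0]]]}}

```text
clock: 8.0
position: [0.5035, 0.4041, 0.0383]
eef_rot: [0.999, -0.002, -0.006, 0.046]
ft_force: [0.5, 0.5, -0.9]
width: 0.0074
```

{"fn": "servo_tool", "kwargs": {"commands": [[[0, 0, -0.001], [0, 0, 0]], [[0, 0, -0.0015], [0, 0, 0]], [[0, 0, -0.002], [0, 0, 0]], [[0, 0, -0.002], [0, 0, 0]]]}}

```text
clock: 8.4
position: [0.5038, 0.4047, 0.0369]
eef_rot: [0.999, -0.002, -0.006, 0.046]
ft_force: [-0.9, 1.2, 2.0]
width: 0.007
```

{"fn": "servo_tool", "kwargs": {"commands": [[[0, 0, 0], [0, 0, 0]], [[0, 0, 0], [0, 0, 0]], [[0, 0, 0], [0, 0, 0]]], "fingers": 0.02}}

```text
clock: 8.7
position: [0.5038, 0.4043, 0.0367]
eef_rot: [0.999, -0.002, -0.006, 0.046]
ft_force: [-0.1, 0.4, 0.0]
width: 0.0183
```

```bash
python3 - <<'E'
from h import *
s=manip.read_state(); print(s['clock'],s['position'],s['eef_rot'],s['width'],s['ft_force'],s['moment'])
im,p=snap('wrist','w6');
E
```

```text
8.7 [0.5037578  0.40428738 0.0367085 ] [ 0.99891307 -0.00234946 -0.00601453  0.04616248] 0.018342153960915743 [-0.07915649  0.39250997  0.00793937] [ 0.1812117  -0.00268979 -0.00763048]
```

View pics/w6.png

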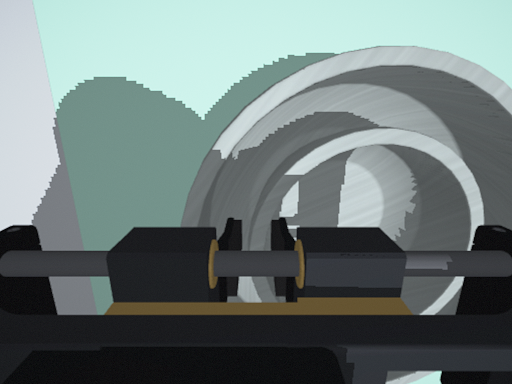

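The bowl is released and its rim sits evenly inside the large one. I'll lift away along the tool axis.

{"fn": "servo_tool", "kwargs": {"commands": [[[0, 0.001, 0.01], [0, 0, 0]], [[0, 0.003, 0.035], [0, 0, 0]], [[0, 0.006, 0.07], [0, 0, 0]], [[0, 0.009, 0.105], [0, 0, 0]], [[0, 0.0, 0.14], [0.045, 0, 0]]]}}

```text
clock: 9.25
position: [0.5037, 0.406, 0.178]
eef_rot: [1.0, -0.001, -0.006, 0.023]
ft_force: [-1.0, -0.1, -0.1]
width: 0.0198
```

{"fn": "servo_tool", "kwargs": {"commands": [[[0.02, -0.03, 0.01], [0.02, 0.08, 0]], [[0.04, -0.065, 0.02], [0.045, 0.16, 0]], [[0.06, -0.1, 0.03], [0.045, 0.25, 0]], [[0.08, -0.14, 0.03], [0.045, 0.34, 0]], [[0.1, -0.18, 0.03], [0.045, 0.42, 0]]], "fingers": 0.087}}

```text
clock: 9.75
position: [0.6048, 0.2245, 0.2099]
eef_rot: [0.977, 0.005, -0.214, -0.0]
ft_force: [0.7, 0.2, 0.7]
width: 0.052
```

```bash
python3 - <<'E'
from h import *
s=manip.read_state(); print(s['clock'],s['position'],s['joints'],s['width'])
g=R.from_rotvec([0,np.pi/4,0])*R.from_quat([1,0,0,0]); print((g*R.from_quat(s['eef_rot']).inv()).as_rotvec(), np.array([.671,.022,.102])-s['position'])
im,p=snap('top','t7');im,p=snap('scene','s7')
a=np.hstack([cv2.resize(cv2.imread('pics/t7.png')[190:310,50:170],(384,384)),cv2.resize(cv2.imread('pics/s7.png')[110:230,320:440],(384,384))])
cv2.imwrite('pics/c7.png',a)
E
```

```text
9.75 [0.60477559 0.22449659 0.20990417] [ 0.50312251  0.65685407  0.4468998  -0.20516643 -1.74177946  1.08098479] 0.05202675485724455
[-0.0040615   0.3533275  -0.00812207] [ 0.06622441 -0.20249659 -0.10790417]
```

View pics/c7.png

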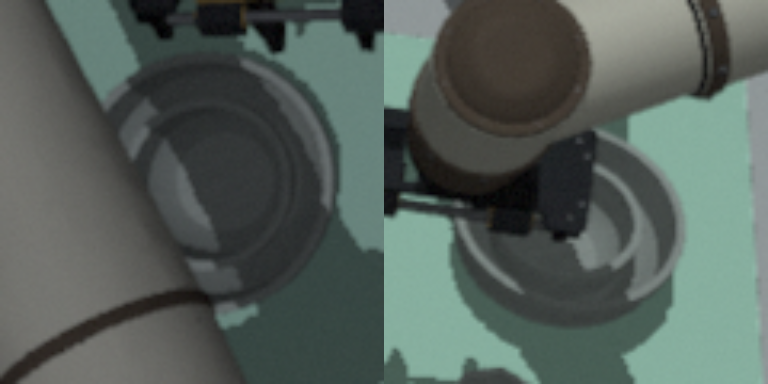

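The middle bowl is nested, flat and concentric. Moving to the gallipot pre-grasp.

{"fn": "servo_tool", "kwargs": {"commands": [[[0.014, -0.043, 0], [-0.001, 0.08, -0.002]], [[0.028, -0.086, -0.01], [-0.002, 0.15, -0.004]], [[0.042, -0.128, -0.03], [-0.003, 0.22, -0.006]], [[0.056, -0.17, -0.055], [-0.004, 0.29, -0.008]], [[0.066, -0.2, -0.08], [-0.004, 0.353, -0.008]]], "fingers": 0.087}}

```text
clock: 10.35
position: [0.6736, 0.0173, 0.1256]
eef_rot: [0.923, -0.006, -0.384, 0.002]
ft_force: [0.5, -0.4, -0.4]
width: 0.0862
```

{"fn": "servo_tool", "kwargs": {"commands": [[[0, -0.003, -0.01], [0, 0, 0]], [[0, -0.003, -0.015], [0, 0, 0]], [[0, -0.003, -0.015], [0, 0, 0]]]}}

```text
clock: 10.65
position: [0.6736, 0.0155, 0.1117]
eef_rot: [0.923, -0.005, -0.384, 0.002]
ft_force: [-0.5, -0.1, 1.2]
width: 0.0868
```

```bash
python3 - <<'E'
from h import *
s=manip.read_state(); print(s['clock'],s['position'],s['joints'],s['width'])
g=R.from_rotvec([0,np.pi/4,0])*R.from_quat([1,0,0,0]); print((g*R.from_quat(s['eef_rot']).inv()).as_rotvec(), np.array([.6006,.022,.0316])-s['position'])
im,p=snap('wrist','w8'); print(p['origin'],proj(p,[.6147,.022,.075]))
im,p=snap('scene','s8')
a=np.hstack([cv2.imread('pics/w8.png'),cv2.resize(cv2.imread('pics/s8.png')[120:280,180:300],(288,384))])
cv2.imwrite('pics/c8.png',a)
E
```

```text
10.65 [0.67357198 0.01546686 0.11167516] [ 0.19563013  1.00422789  0.73623346 -0.15743884 -2.0753106   1.34457701] 0.0867945801592194
[ 0.00790271 -0.0019545   0.00721799] [-0.07297198  0.00653314 -0.08007516]
[0.84223484 0.0148234  0.17172388] (np.float64(248.36194575122036), np.float64(216.6821615833183))
```

View pics/c8.png

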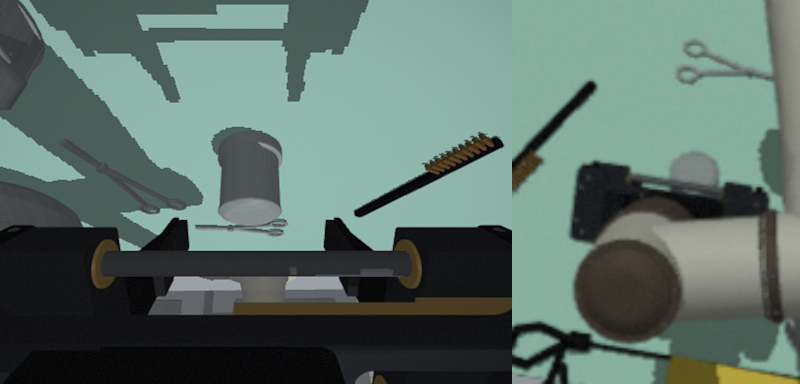

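The cup's closed end shows at about (250,210) px, clear of the fingers, in an image that is upside down. I'll compute the offset to it.

```bash
python3 - <<'E'
from h import *
im,p=load('w8')
for u,v in((250,210),(250,212),(219,210),(282,210),(250,223)): print((u,v),onz(p,u,v,.075).round(4))
print(onz(p,251,132,.003).round(4),'hem far-x edge; expect x', .6147-.032)
print(im[205:228:2,250],im[195:230:2,250].mean(1))
E
```

```text
(250, 210) [0.629  0.0202 0.075 ]
(250, 212) [0.6249 0.0203 0.075 ]
(219, 210) [0.6297 0.0463 0.075 ]
(282, 210) [ 0.6283 -0.0069  0.075 ]
(250, 223) [0.5996 0.0209 0.075 ]
[0.6438 0.019  0.003 ] hem far-x edge; expect x 0.5827
[[141 149 150]
 [135 144 145]
 [137 146 146]
 [134 141 142]
 [134 143 144]
 [133 142 142]
 [134 142 143]
 [134 141 143]
 [133 141 142]
 [132 142 142]
 [118 124 125]
 [118 127 127]] [ 80.33333333  95.66666667 132.66666667 143.         148.
 146.66666667 141.33333333 143.         139.         140.33333333
 139.         139.66666667 139.33333333 138.66666667 138.66666667
 122.33333333 124.          82.66666667]
```

{"fn": "servo_tool", "kwargs": {"commands": [[[-0.012, 0.004, -0.014], [0.008, -0.002, 0.007]], [[-0.032, 0.0055, -0.035], [0.008, -0.002, 0.007]], [[-0.052, 0.0055, -0.056], [0.008, -0.002, 0.007]], [[-0.065, 0.0055, -0.07], [0.008, -0.002, 0.007]], [[-0.072, 0.0055, -0.078], [0.008, -0.002, 0.007]]]}}

```text
clock: 11.25
position: [0.6016, 0.0234, 0.038]
eef_rot: [0.925, 0.002, -0.38, 0.0]
ft_force: [0.2, 0.2, -1.0]
width: 0.0867
```

{"fn": "servo_tool", "kwargs": {"commands": [[[0, 0, 0], [0, 0, 0]], [[0, 0, 0], [0, 0, 0]]]}}

```text
clock: 11.45
position: [0.603, 0.0243, 0.0402]
eef_rot: [0.926, 0.003, -0.377, 0.0]
ft_force: [0.9, 0.2, 0.0]
width: 0.0871
```

```bash
python3 - <<'E'
from h import *
s=manip.read_state(); print(s['clock'],s['position'],s['eef_rot'],s['joints'],s['width'],s['ft_force'])
im,p=snap('wrist','w9')
im,p=snap('scene','s9')
a=np.hstack([cv2.imread('pics/w9.png'),cv2.resize(cv2.imread('pics/s9.png')[120:280,180:300],(288,384))])
cv2.imwrite('pics/c9.png',a)
E
```

```text
11.45 [0.60299047 0.02425426 0.04021169] [ 9.26056567e-01  2.81421820e-03 -3.77374163e-01  2.38026738e-04] [ 0.22488105  0.93131683  0.39149811 -0.15776614 -1.78990293  1.37916749] 0.08712863810582845 [0.86289648 0.15549632 0.02711251]
```

View pics/c9.png

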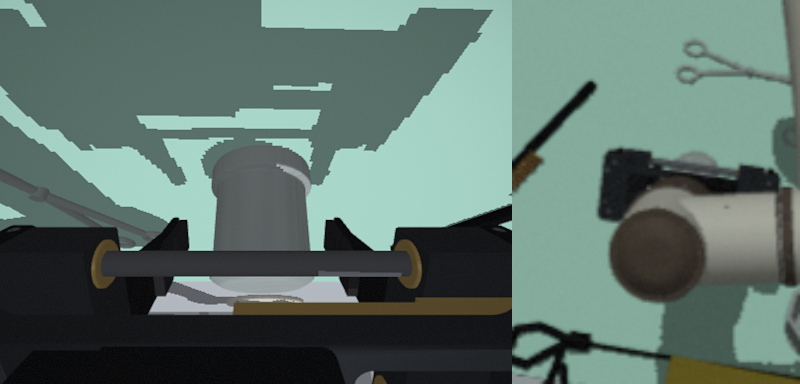

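The cup, at columns 213 to 311, sits between the fingers at 188 and 325. I'll correct a few mm, then grip.

{"fn": "servo_tool", "kwargs": {"commands": [[[-0.001, -0.002, -0.004], [0, 0, -0.006]], [[-0.002, -0.003, -0.008], [0, 0.01, -0.006]], [[-0.002, -0.003, -0.008], [0, 0.01, -0.006]]]}}

```text
clock: 11.85
position: [0.6006, 0.0204, 0.0304]
eef_rot: [0.924, -0.001, -0.383, -0.001]
ft_force: [0.4, 0.4, -0.0]
width: 0.0874
```

{"fn": "servo_tool", "kwargs": {"commands": [[[0, 0, 0], [0, 0, 0]], [[0, 0, 0], [0, 0, 0]], [[0, 0, 0], [0, 0, 0]], [[0, 0, 0], [0, 0, 0]]], "fingers": 0.0, "squeeze": 25}}

```text
clock: 12.25
position: [0.6006, 0.0204, 0.0304]
eef_rot: [0.924, -0.001, -0.383, -0.001]
ft_force: [-0.3, 0.5, 0.9]
width: 0.0628
```

```bash
python3 - <<'E'
from h import *
s=manip.read_state(); print(s['clock'],s['position'],s['eef_rot'],s['joints'],s['width'],s['ft_force'])
im,p=snap('wrist','w10')
E
```

```text
12.25 [0.60063289 0.02043216 0.03041551] [ 9.23634587e-01 -8.57106155e-04 -3.83271251e-01 -1.25025650e-03] [ 0.21797565  0.94512884  0.3882812  -0.16035632 -1.78547907  1.38049184] 0.06284817197875929 [-0.28223605  0.53679406  0.93558155]
```

View pics/w10.png

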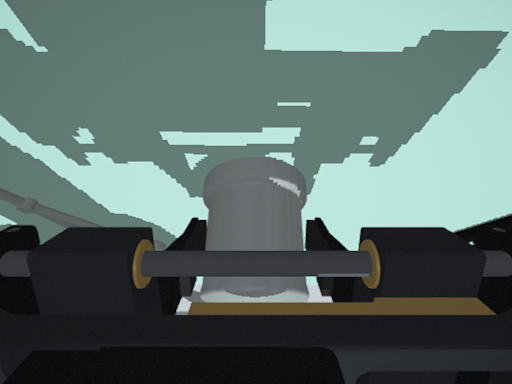

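{"fn": "servo_tool", "kwargs": {"commands": [[[0, 0, 0], [0, 0, 0]], [[0, 0, 0], [0, 0, 0]], [[0, 0, 0], [0, 0, 0]], [[0, 0, 0], [0, 0, 0]]]}}

```text
clock: 12.7
position: [0.6007, 0.0205, 0.0305]
eef_rot: [0.924, -0.001, -0.383, -0.001]
ft_force: [0.7, 1.3, -0.1]
width: 0.0558
```

{"fn": "servo_tool", "kwargs": {"commands": [[[0, 0, 0.004], [0, 0, 0]], [[0, 0, 0.018], [0, 0, 0]], [[0, 0, 0.045], [0, 0, 0]], [[0, 0, 0.075], [0, -0.06, 0]], [[0, 0, 0.1], [0, -0.16, 0]]], "squeeze": 35}}

```text
clock: 13.2
position: [0.6015, 0.0203, 0.1311]
eef_rot: [0.952, -0.001, -0.307, -0.001]
ft_force: [0.9, 0.6, -0.5]
width: 0.0557
```

{"fn": "servo_tool", "kwargs": {"commands": [[[0, 0, 0.01], [0, -0.12, 0]], [[0, 0, 0.015], [0, -0.25, 0]], [[0, 0, 0.015], [0, -0.38, 0]], [[0, 0, 0.015], [0, -0.51, 0]], [[0, 0, 0.015], [0, -0.64, 0]]]}}

```text
clock: 13.7
position: [0.6021, 0.0203, 0.1488]
eef_rot: [1.0, -0.0, 0.013, -0.002]
ft_force: [0.5, -0.4, -1.2]
width: 0.0555
```

{"fn": "servo_tool", "kwargs": {"commands": [[[0, 0, 0], [0, -0.13, 0]], [[0, 0, 0], [0, -0.26, 0]], [[0, 0, 0], [0, -0.39, 0]], [[0, 0, 0], [0, -0.52, 0]], [[0, 0, 0], [0, -0.64, 0]]]}}

```text
clock: 14.2
position: [0.61, 0.0129, 0.1822]
eef_rot: [0.966, -0.003, 0.257, 0.006]
ft_force: [1.5, -1.2, 0.9]
width: 0.0553
```

```bash
python3 - <<'E'
from h import *
s=manip.read_state(); print(s['clock'],s['position'],s['eef_rot'],s['joints'],s['width'],s['ft_force'])
g=R.from_rotvec([0,-np.radians(50),0])*R.from_quat([1,0,0,0]); print((g*R.from_quat(s['eef_rot']).inv()).as_rotvec())
im,p=snap('wrist','w11')
im,p=snap('scene','s11')
a=np.hstack([cv2.imread('pics/w11.png'),cv2.resize(cv2.imread('pics/s11.png')[120:280,180:300],(288,384))])
cv2.imwrite('pics/c11.png',a)
E
```

```text
14.2 [0.60998393 0.01293686 0.18223321] [ 0.96625969 -0.0032119   0.25747219  0.00632156] [ 0.27341666  0.17622884 -0.75824402  0.83723685 -0.20017681  0.50155648] 0.05534945587279395 [ 1.50748302 -1.17600993  0.86791528]
[ 0.00878907 -0.35183475  0.01122304]
```

View pics/c11.png

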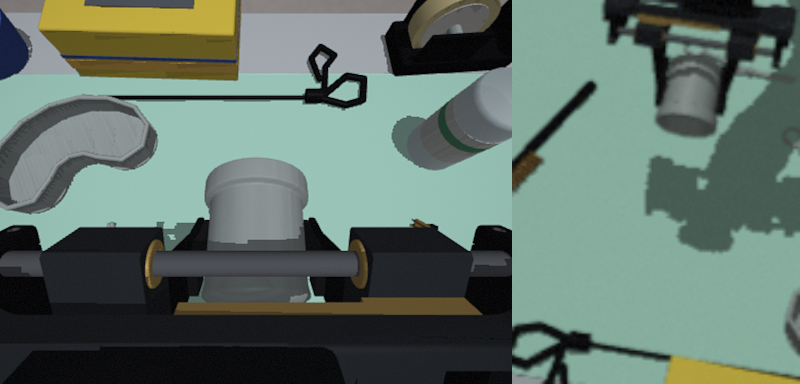

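The cup is held firmly (opening 55.3 mm). Tilting further outward runs joint 5 to its limit, now at -0.20. I'll yaw the tool -90° so the remaining tilts happen sideways, clear of that limit.

```bash
cat >> h.py <<'E'
B=R.from_quat([1,0,0,0])
def ori(yaw,tilt): return R.from_euler('z',yaw,degrees=True)*R.from_euler('y',tilt,degrees=True)*B
def turn(a,b): return (b*a.inv()).as_rotvec()
E
python3 - <<'E'
from h import *
s=manip.read_state(); q=R.from_quat(s['eef_rot'])
W=[ori(-35,-22),ori(-70,-25),ori(-90,-40),ori(-90,-50)]
for w in W: r=turn(q,w); print(r.round(3),np.degrees(np.linalg.norm(r)).round(1)); q=w
E
```

```text
[ 0.055  0.131 -0.602] 35.5
[-0.042 -0.032 -0.611] 35.1
[-0.259 -0.046 -0.347] 25.0
[-0.175  0.    -0.   ] 10.0
```

{"fn": "servo_tool", "kwargs": {"commands": [[[-0.01, 0.005, 0], [0.011, 0.026, -0.12]], [[-0.02, 0.01, 0], [0.022, 0.052, -0.24]], [[-0.03, 0.015, 0], [0.033, 0.079, -0.36]], [[-0.035, 0.02, 0], [0.044, 0.105, -0.48]], [[-0.04, 0.025, 0], [0.055, 0.131, -0.602]]]}}

```text
clock: 14.8
position: [0.5695, 0.0377, 0.1844]
eef_rot: [0.936, -0.298, 0.18, 0.057]
ft_force: [1.0, 0.1, -0.2]
width: 0.0558
```

```bash
python3 - <<'E'
from h import *
s=manip.read_state(); q=R.from_quat(s['eef_rot']); print(s['clock'],s['position'],s['joints'].round(2),s['width'])
W=[ori(-70,-25),ori(-90,-40),ori(-90,-50)]
for w in W: r=turn(q,w); print(r.round(3),np.degrees(np.linalg.norm(r)).round(1)); q=w
E
```

```text
14.8 [0.56947929 0.03767778 0.18442237] [ 0.49  0.2  -0.6   0.56 -0.67  0.03] 0.05579888905280463
[-0.046 -0.034 -0.605] 34.8
[-0.259 -0.046 -0.347] 25.0
[-0.175  0.    -0.   ] 10.0
```

{"fn": "servo_tool", "kwargs": {"commands": [[[0, 0, 0], [-0.009, -0.007, -0.121]], [[0, 0, 0], [-0.018, -0.014, -0.242]], [[0, 0, 0], [-0.027, -0.02, -0.363]], [[0, 0, 0], [-0.036, -0.027, -0.484]], [[0, 0, 0], [-0.046, -0.034, -0.605]]]}}

```text
clock: 15.3
position: [0.5687, 0.0388, 0.1841]
eef_rot: [0.799, -0.562, 0.175, 0.124]
ft_force: [0.5, 0.4, -0.9]
width: 0.0556
```

{"fn": "servo_tool", "kwargs": {"commands": [[[0, -0.003, -0.01], [-0.065, -0.012, -0.087]], [[0, -0.006, -0.025], [-0.13, -0.023, -0.174]], [[0, -0.009, -0.04], [-0.195, -0.035, -0.26]], [[0, -0.012, -0.055], [-0.259, -0.046, -0.347]], [[0, -0.012, -0.06], [-0.347, -0.046, -0.347]]]}}

```text
clock: 15.8
position: [0.568, 0.0272, 0.1228]
eef_rot: [-0.651, 0.656, -0.261, -0.277]
ft_force: [-0.4, -0.7, -0.6]
width: 0.0556
```

```bash
python3 - <<'E'
from h import *
s=manip.read_state(); q=R.from_quat(s['eef_rot']); print(s['clock'],s['position'],s['joints'].round(2),s['width'],s['ft_force'])
print(turn(q,ori(-90,-50)), np.array([.57,.0255,.0207])-s['position'])
im,p=snap('wrist','w12')
im,p=snap('scene','s12')
a=np.hstack([cv2.imread('pics/w12.png'),cv2.resize(cv2.imread('pics/s12.png')[120:280,180:300],(288,384))])
cv2.imwrite('pics/c12.png',a)
E
```

```text
15.8 [0.56800738 0.02723381 0.12276503] [ 0.6   0.56 -0.43  0.65 -1.2  -1.05] 0.055638806919614245 [-0.36875463 -0.70435929 -0.5767951 ]
[-0.0918598  -0.0184873   0.01606458] [ 0.00199262 -0.00173381 -0.10206503]
```

View pics/c12.png

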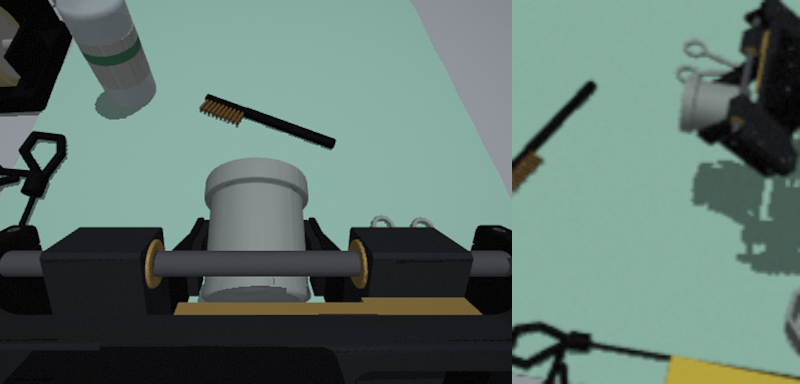

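The cup hangs nearly horizontal over free mat, mouth toward -y. Lowering.

{"fn": "servo_tool", "kwargs": {"commands": [[[0.002, -0.002, -0.02], [-0.092, -0.018, 0.016]], [[0.002, -0.002, -0.045], [-0.092, -0.018, 0.016]], [[0.002, -0.002, -0.068], [-0.092, -0.018, 0.016]], [[0.002, -0.002, -0.083], [-0.092, -0.018, 0.016]], [[0.002, -0.002, -0.09], [-0.092, -0.018, 0.016]]]}}

```text
clock: 16.4
position: [0.5696, 0.0261, 0.0307]
eef_rot: [0.643, -0.639, 0.297, 0.3]
ft_force: [0.3, 0.7, -1.5]
width: 0.0556
```

{"fn": "servo_tool", "kwargs": {"commands": [[[0, 0, -0.002], [0, 0, 0]], [[0, 0, -0.004], [0, 0, 0]], [[0, 0, -0.006], [0, 0, 0]], [[0, 0, -0.007], [0, 0, 0]], [[0, 0, -0.007], [0, 0, 0]]]}}

```text
clock: 16.9
position: [0.5697, 0.0261, 0.024]
eef_rot: [0.643, -0.639, 0.297, 0.3]
ft_force: [-0.4, 0.8, -1.1]
width: 0.0555
```

```bash
python3 - <<'E'
from h import *
s=manip.read_state(); q=R.from_quat(s['eef_rot']); print(s['clock'],s['position'],s['joints'].round(2),s['width'],s['ft_force'])
print(turn(q,ori(-90,-50)), np.array([.57,.0255,.0207])-s['position'])
E
```

```text
16.9 [0.56971689 0.02611827 0.02395894] [ 0.61  0.72 -0.52  0.79 -1.08 -1.26] 0.055536232535973985 [-0.44231472  0.76801479 -1.06006128]
[-0.00098797 -0.00466255 -0.00301068] [ 0.00028311 -0.00061827 -0.00325894]
```

{"fn": "servo_tool", "kwargs": {"commands": [[[0, 0, -0.001], [0, 0, 0]], [[0, 0, -0.002], [0, 0, 0]], [[0, 0, -0.003], [0, 0, 0]], [[0, 0, -0.003], [0, 0, 0]]]}}

```text
clock: 17.3
position: [0.5697, 0.0261, 0.0208]
eef_rot: [0.643, -0.639, 0.297, 0.3]
ft_force: [-0.2, -1.2, -0.6]
width: 0.0558
```

```bash
python3 - <<'E'
from h import *
s=manip.read_state(); print(s['clock'],s['position'],s['width'],s['ft_force'])
im,p=snap('wrist','w13')
im,p=snap('scene','s13')
a=np.hstack([cv2.imread('pics/w13.png'),cv2.resize(cv2.imread('pics/s13.png')[150:230,210:270],(288,384))])
cv2.imwrite('pics/c13.png',a)
E
```

```text
17.3 [0.56965028 0.02605142 0.02084   ] 0.05583965368702555 [-0.19077917 -1.17294175 -0.60932343]
```

View pics/c13.png

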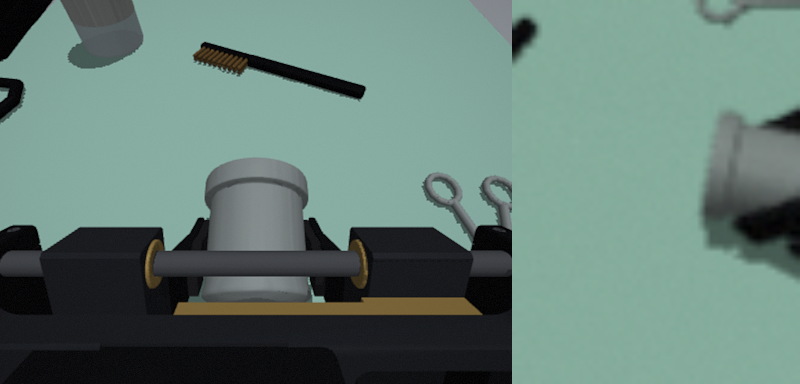

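{"fn": "servo_tool", "kwargs": {"commands": [[[0, 0, -0.0005], [0, 0, 0]], [[0, 0, -0.001], [0, 0, 0]], [[0, 0, -0.0015], [0, 0, 0]], [[0, 0, -0.0015], [0, 0, 0]]]}}

```text
clock: 17.8
position: [0.5698, 0.0262, 0.0198]
eef_rot: [0.643, -0.639, 0.298, 0.3]
ft_force: [0.3, 1.9, 1.9]
width: 0.0558
```

Contact is felt at +1.9 N. Releasing and backing out along the tool axis.

{"fn": "servo_tool", "kwargs": {"commands": [[[0, 0, 0], [0, 0, 0]], [[0, 0, 0], [0, 0, 0]], [[0, 0, 0], [0, 0, 0]], [[0, 0, 0], [0, 0, 0]]], "fingers": 0.087}}

```text
clock: 18.2
position: [0.5698, 0.0261, 0.0197]
eef_rot: [0.643, -0.639, 0.298, 0.3]
ft_force: [0.0, 0.6, -0.0]
width: 0.0797
```

{"fn": "servo_tool", "kwargs": {"commands": [[[0, 0.008, 0.008], [0, 0, 0]], [[0, 0.025, 0.025], [0, 0, 0]], [[0, 0.05, 0.05], [0, 0, 0]], [[0, 0.075, 0.085], [0.06, 0, 0]], [[0, 0.09, 0.12], [0.2, 0, 0]]]}}

```text
clock: 18.7
position: [0.5696, 0.1196, 0.1391]
eef_rot: [0.672, -0.664, 0.231, 0.234]
ft_force: [0.8, 0.5, 0.0]
width: 0.0867
```

```bash
python3 - <<'E'
from h import *
s=manip.read_state(); q=R.from_quat(s['eef_rot']);print(s['clock'],s['position'],s['width'],s['ft_force'],s['joints'].round(2))
im,p=snap('wrist','w14')
im,p=snap('scene','s14')
im,p=snap('top','t14')
a=np.hstack([cv2.imread('pics/w14.png'),cv2.resize(cv2.imread('pics/s14.png')[150:230,210:270],(288,384))])
cv2.imwrite('pics/c14.png',a)
W=[ori(-90,-15),ori(-90,20),ori(-90,45)]
for w in W: r=turn(q,w); print(r.round(3),np.degrees(np.linalg.norm(r)).round(1)); q=w
E
```

```text
18.7 [0.56958687 0.11958619 0.13908338] 0.0867255058708222 [0.80542218 0.46793698 0.03043396] [ 0.71  0.55 -0.3   0.52 -1.25 -1.  ]
[ 0.409 -0.005 -0.011] 23.4
[ 0.611  0.    -0.   ] 35.0
[0.436 0.    0.   ] 25.0
```

View pics/c14.png

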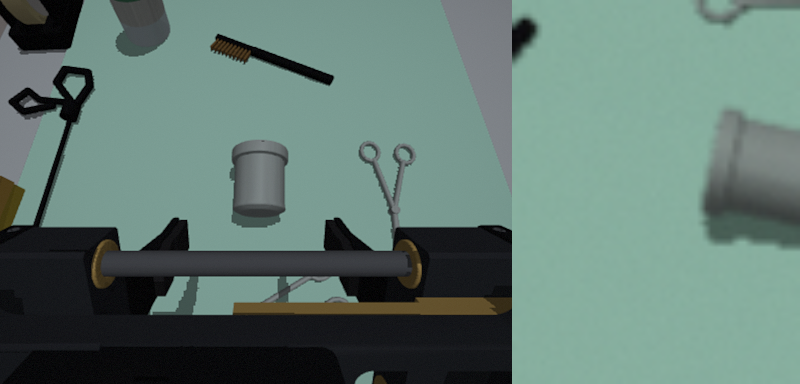

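View pics/t14.png

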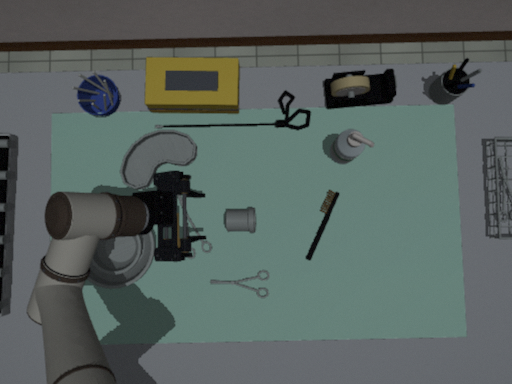

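The cup lies stably on its side. In the top view its mouth is at about column 256, its closed end at column 224, and its rows run from 208 to 232. Measuring it now.

```bash
python3 - <<'E'
from h import *
im,p=load('t14')
hsv=cv2.cvtColor(im,cv2.COLOR_RGB2HSV); m=np.zeros(im.shape[:2],np.uint8); m[200:240,215:265]=(hsv[200:240,215:265,1]<40)
cs,_=cv2.findContours(m,cv2.RETR_EXTERNAL,cv2.CHAIN_APPROX_NONE); c=max(cs,key=cv2.contourArea)[:,0,:]
r=cv2.minAreaRect(c); b=cv2.boundingRect(c); print(r,b)
for u,v in cv2.boxPoints(r): print(onz(p,u,v,.035).round(4))
h=c[c[:,0]>b[0]+b[2]-5]; print('hem',[onz(p,b[0]+b[2]-2.5,v,.035).round(4) for v in(h[:,1].min(),h[:,1].max())])
k=c[c[:,0]<b[0]+6]; print('base',[onz(p,b[0]+3,v,.033).round(4) for v in(k[:,1].min(),k[:,1].max())])
im,p=load('w14')
for u,v in((232,148),(288,148),(260,152)): print(onz(p,u,v,.045).round(4))
E
```

```text
((240.0, 220.0), (24.0, 30.0), 90.0) (225, 208, 31, 25)
[0.5956 0.0738 0.035 ]
[ 0.5939 -0.0019  0.035 ]
[ 0.5336 -0.0006  0.035 ]
[0.5352 0.0749 0.035 ]
hem [array([0.594 , 0.0019, 0.035 ]), array([0.5336, 0.0032, 0.035 ])]
base [array([0.593 , 0.0664, 0.033 ]), array([0.5375, 0.0674, 0.033 ])]
[0.5968 0.0013 0.045 ]
[5.343e-01 4.000e-04 4.500e-02]
[0.5655 0.006  0.045 ]
```

{"fn": "servo_tool", "kwargs": {"commands": [[[0, -0.01, 0.005], [0.13, 0, 0]], [[0, -0.02, 0.01], [0.26, 0, 0]], [[0, -0.03, 0.015], [0.39, 0, 0]], [[0, -0.045, 0.015], [0.52, -0.005, -0.005]], [[0, -0.06, 0.015], [0.65, -0.005, -0.011]]]}}

```text
clock: 19.35
position: [0.5707, 0.0585, 0.1595]
eef_rot: [-0.704, 0.71, -0.006, -0.001]
ft_force: [0.8, 0.1, -0.9]
width: 0.087
```

{"fn": "servo_tool", "kwargs": {"commands": [[[0, -0.025, 0], [0.14, 0, 0]], [[0, -0.05, 0], [0.28, 0, 0]], [[0, -0.075, 0], [0.42, 0, 0]], [[0, -0.095, 0], [0.56, 0, 0]], [[0, -0.11, 0], [0.7, 0, 0]]]}}

```text
clock: 19.85
position: [0.5708, -0.0527, 0.16]
eef_rot: [-0.661, 0.669, 0.239, 0.243]
ft_force: [-1.0, -0.7, -1.0]
width: 0.0871
```

```bash
python3 - <<'E'
from h import *
s=manip.read_state(); q=R.from_quat(s['eef_rot']);print(s['clock'],s['position'],s['width'],s['ft_force'],s['joints'].round(2))
print(turn(q,ori(-90,45)).round(3),np.array([.569,-.05,.093])-s['position'],np.array([.569,.0204,.0226])-s['position'])
im,p=snap('wrist','w15')
E
```

```text
19.85 [ 0.57076999 -0.05265161  0.15998954] 0.08705222869565506 [-0.99532297 -0.72820327 -0.95270792] [-0.21  0.49  0.07 -0.7  -1.37  0.42]
[0.09  0.001 0.012] [-0.00176999  0.00265161 -0.06698954] [-0.00176999  0.07305161 -0.13738954]
```

View pics/w15.png

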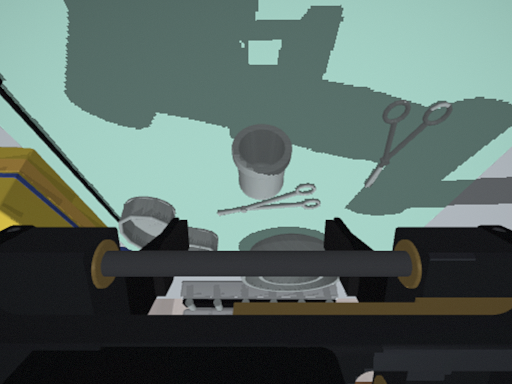

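The cup's mouth shows at (262,149) px, about 4 mm toward -x of the finger centre. I'll approach with that correction.

{"fn": "servo_tool", "kwargs": {"commands": [[[-0.002, 0.001, -0.02], [0.09, 0, 0.012]], [[-0.004, 0.002, -0.045], [0.09, 0, 0.012]], [[-0.004, 0.012, -0.07], [0.09, 0, 0.012]], [[-0.004, 0.03, -0.09], [0.09, 0, 0.012]], [[-0.004, 0.045, -0.105], [0.09, 0, 0.012]]]}}

```text
clock: 20.4
position: [0.5643, -0.0126, 0.0483]
eef_rot: [-0.648, 0.657, 0.275, 0.269]
ft_force: [0.2, 0.2, -0.1]
width: 0.0869
```

{"fn": "servo_tool", "kwargs": {"commands": [[[0, 0.01, -0.01], [0, 0, 0]], [[0, 0.018, -0.018], [0, 0, 0]], [[0, 0.024, -0.024], [0, 0, 0]], [[0, 0.026, -0.026], [0, 0, 0]], [[0, 0.026, -0.026], [0, 0, 0]]]}}

```text
clock: 20.9
position: [0.5644, 0.0134, 0.0224]
eef_rot: [-0.648, 0.657, 0.275, 0.269]
ft_force: [-0.2, -0.6, -0.0]
width: 0.0872
```

```bash
python3 - <<'E'
from h import *
s=manip.read_state(); q=R.from_quat(s['eef_rot']);print(s['clock'],s['position'],s['width'],s['ft_force'],s['joints'].round(2))
print(turn(q,ori(-90,45)).round(3),np.array([.567,.0204,.0226])-s['position'])
im,p=snap('wrist','w16')
im,p=snap('scene','s16')
a=np.hstack([cv2.imread('pics/w16.png'),cv2.resize(cv2.imread('pics/s16.png')[150:230,210:270],(288,384))])
cv2.imwrite('pics/c16.png',a)
E
```

```text
20.9 [0.56441813 0.01339567 0.02244212] 0.08720292460055938 [-0.21818686 -0.58531139 -0.00556032] [-0.17  0.67 -0.04 -0.85 -1.2   0.62]
[-0.004 -0.012  0.008] [0.00258187 0.00700433 0.00015788]
```

View pics/c16.png

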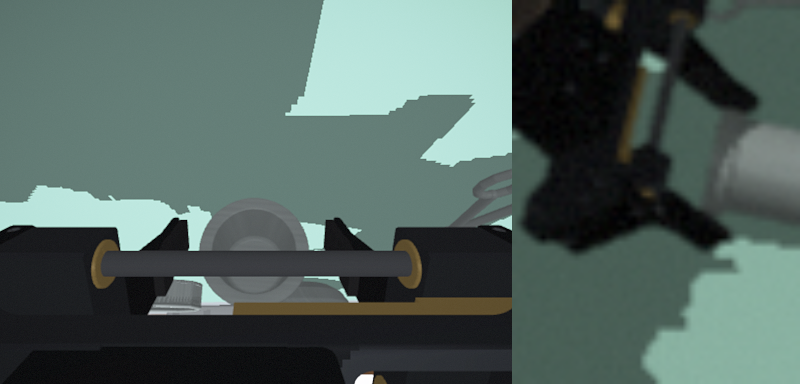

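The mouth, columns 201 to 309, is centred between the fingers. I'll advance 7 mm in y and grip the hem.

{"fn": "servo_tool", "kwargs": {"commands": [[[0, 0.003, 0], [-0.004, -0.012, 0.008]], [[0.001, 0.006, 0], [-0.004, -0.012, 0.008]], [[0.001, 0.007, 0], [-0.004, -0.012, 0.008]]]}}

```text
clock: 21.3
position: [0.566, 0.0202, 0.0233]
eef_rot: [0.653, -0.653, -0.27, -0.271]
ft_force: [0.3, -0.3, 0.3]
width: 0.0871
```

{"fn": "servo_tool", "kwargs": {"commands": [[[0, 0, 0], [0, 0, 0]], [[0, 0, 0], [0, 0, 0]], [[0, 0, 0], [0, 0, 0]], [[0, 0, 0], [0, 0, 0]], [[0, 0, 0], [0, 0, 0]]], "fingers": 0.0, "squeeze": 30}}

```text
clock: 21.8
position: [0.566, 0.0201, 0.0233]
eef_rot: [0.653, -0.653, -0.27, -0.271]
ft_force: [0.0, -0.4, -0.5]
width: 0.0636
```

{"fn": "servo_tool", "kwargs": {"commands": [[[0, 0, 0], [0, 0, 0]], [[0, 0, 0], [0, 0, 0]]], "squeeze": 40}}

```text
clock: 22.0
position: [0.5659, 0.0201, 0.0232]
eef_rot: [0.653, -0.653, -0.27, -0.271]
ft_force: [-0.6, 0.2, 0.9]
width: 0.0631
```

```bash
python3 - <<'E'
from h import *
s=manip.read_state(); q=R.from_quat(s['eef_rot']);print(s['clock'],s['position'],s['width'],s['ft_force'],s['joints'].round(2))
im,p=snap('wrist','w17')
im,p=snap('scene','s17')
a=np.hstack([cv2.imread('pics/w17.png'),cv2.resize(cv2.imread('pics/s17.png')[150:230,210:270],(288,384))])
cv2.imwrite('pics/c17.png',a)
E
```

```text
22.0 [0.56593316 0.02007884 0.02322046] 0.06311304775379302 [-0.62439653  0.24419654  0.850507  ] [-0.16  0.66 -0.05 -0.85 -1.18  0.63]
```

View pics/c17.png

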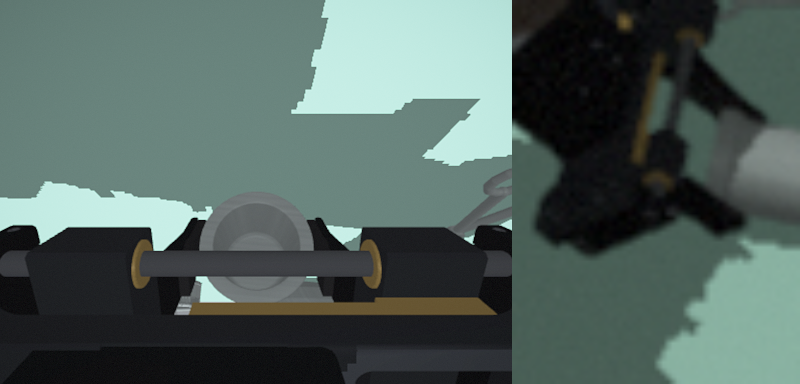

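Gripped at 63 mm on the hem. Lifting and turning the cup upright.

{"fn": "servo_tool", "kwargs": {"commands": [[[0, 0, 0.004], [0, 0, 0]], [[0, 0, 0.02], [0, 0, 0]], [[0, 0, 0.05], [-0.05, 0, 0]], [[0, 0, 0.08], [-0.15, 0, 0]], [[0, 0, 0.105], [-0.28, 0, 0]]]}}

```text
clock: 22.6
position: [0.5669, 0.0185, 0.1309]
eef_rot: [-0.684, 0.686, 0.173, 0.177]
ft_force: [0.1, -0.8, -0.5]
width: 0.0636
```

{"fn": "servo_tool", "kwargs": {"commands": [[[0, 0, 0.01], [-0.13, 0, 0]], [[0, 0, 0.01], [-0.26, 0, 0]], [[0, 0, 0.01], [-0.39, 0, 0]], [[0, 0, 0.01], [-0.52, 0, 0]], [[0, 0, 0.01], [-0.65, 0, 0]]]}}

```text
clock: 23.1
position: [0.5674, 0.0192, 0.1435]
eef_rot: [-0.705, 0.705, -0.058, -0.05]
ft_force: [0.7, -0.9, -1.2]
width: 0.0633
```

{"fn": "servo_tool", "kwargs": {"commands": [[[0, 0, 0], [-0.12, 0, 0]], [[0, 0, 0], [-0.24, 0, 0]], [[0, 0, 0], [-0.36, 0, 0]], [[0, 0, 0], [-0.48, 0, 0]], [[0, 0, 0], [-0.55, 0, 0]]]}}

```text
clock: 23.6
position: [0.5675, 0.0201, 0.1444]
eef_rot: [0.664, -0.662, 0.249, 0.24]
ft_force: [-0.1, 0.4, -0.5]
width: 0.0637
```

```bash
python3 - <<'E'
from h import *
s=manip.read_state(); q=R.from_quat(s['eef_rot']);print(s['clock'],s['position'],s['width'],s['ft_force'],s['joints'].round(2))
print(turn(q,ori(-90,-40)).round(3))
im,p=snap('wrist','w18')
im,p=snap('scene','s18')
a=np.hstack([cv2.imread('pics/w18.png'),cv2.resize(cv2.imread('pics/s18.png')[120:230,200:282],(288,384))])
cv2.imwrite('pics/c18.png',a)
E
```

```text
23.6 [0.56750801 0.02013125 0.14441974] 0.0636912216473204 [-0.07607581  0.36364434 -0.54359183] [ 0.58  0.49 -0.45  0.65 -1.15 -1.01]
[ 0.009  0.011 -0.007]
```

View pics/c18.png

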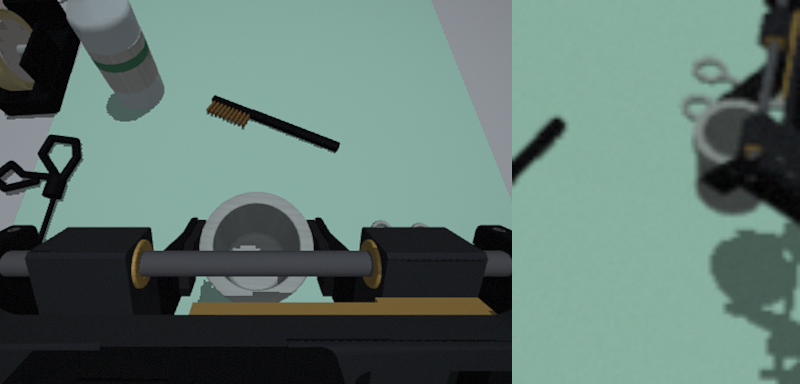

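The cup is upright, mouth up. I'll set it on the mat for a vertical regrip.

{"fn": "servo_tool", "kwargs": {"commands": [[[0, 0, -0.015], [0.009, 0.011, -0.007]], [[0, 0, -0.035], [0.009, 0.011, -0.007]], [[0, 0, -0.055], [0.009, 0.011, -0.007]], [[0, 0, -0.07], [0.009, 0.011, -0.007]], [[0, 0, -0.078], [0.009, 0.011, -0.007]]]}}

```text
clock: 24.2
position: [0.5668, 0.0194, 0.0641]
eef_rot: [0.665, -0.665, 0.24, 0.242]
ft_force: [0.5, -1.1, -1.4]
width: 0.0634
```

{"fn": "servo_tool", "kwargs": {"commands": [[[0, 0, -0.003], [0, 0, 0]], [[0, 0, -0.006], [0, 0, 0]], [[0, 0, -0.008], [0, 0, 0]], [[0, 0, -0.01], [0, 0, 0]], [[0, 0, -0.01], [0, 0, 0]]]}}

```text
clock: 24.7
position: [0.5671, 0.0196, 0.0544]
eef_rot: [0.665, -0.665, 0.24, 0.242]
ft_force: [0.4, -0.2, -0.1]
width: 0.0633
```

```bash
python3 - <<'E'
from h import *
s=manip.read_state(); q=R.from_quat(s['eef_rot']);print(s['clock'],s['position'],s['width'],s['ft_force'],s['joints'].round(2))
im,p=snap('scene','s19'); im,p=snap('top','t19')
a=np.hstack([cv2.resize(cv2.imread('pics/t19.png')[190:250,205:265],(384,384)),cv2.resize(cv2.imread('pics/s19.png')[160:225,215:280],(384,384))])
cv2.imwrite('pics/c19.png',a)
E
```

```text
24.7 [0.56713719 0.01959171 0.05443933] 0.06330656283623495 [ 0.39505739 -0.22595399 -0.10564451] [ 0.57  0.6  -0.52  0.7  -1.   -1.12]
```

View pics/c19.png

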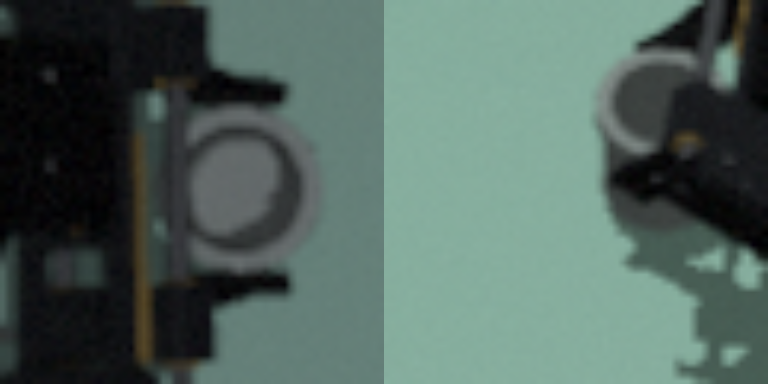

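{"fn": "servo_tool", "kwargs": {"commands": [[[0, 0, -0.0007], [0, 0, 0]], [[0, 0, -0.0014], [0, 0, 0]], [[0, 0, -0.002], [0, 0, 0]], [[0, 0, -0.002], [0, 0, 0]]]}}

```text
clock: 25.2
position: [0.5672, 0.0193, 0.0543]
eef_rot: [0.665, -0.664, 0.241, 0.243]
ft_force: [-2.6, 1.8, 7.9]
width: 0.0637
```

{"fn": "servo_tool", "kwargs": {"commands": [[[0, 0, 0], [0, 0, 0]], [[0, 0, 0], [0, 0, 0]]]}}

```text
clock: 25.4
position: [0.5673, 0.0195, 0.0545]
eef_rot: [0.665, -0.664, 0.241, 0.242]
ft_force: [-0.4, 0.8, 1.7]
width: 0.064
```

{"fn": "servo_tool", "kwargs": {"commands": [[[0, 0, 0], [0, 0, 0]], [[0, 0, 0], [0, 0, 0]], [[0, 0, 0], [0, 0, 0]], [[0, 0, 0], [0, 0, 0]]], "fingers": 0.087}}

```text
clock: 25.8
position: [0.5672, 0.0195, 0.0543]
eef_rot: [0.665, -0.664, 0.241, 0.242]
ft_force: [-0.5, 0.5, 0.8]
width: 0.0843
```

{"fn": "servo_tool", "kwargs": {"commands": [[[0, 0.006, 0.009], [0, 0, 0]], [[0, 0.02, 0.028], [0, 0, 0]], [[0, 0.035, 0.055], [0.03, 0, 0]], [[0, 0.04, 0.085], [0.15, 0, 0]], [[0, 0.04, 0.11], [0.28, 0, 0]]]}}

```text
clock: 26.3
position: [0.5678, 0.062, 0.1658]
eef_rot: [0.694, -0.69, 0.145, 0.145]
ft_force: [0.8, -0.5, -0.5]
width: 0.0869
```

```bash
python3 - <<'E'
from h import *
s=manip.read_state(); q=R.from_quat(s['eef_rot']);print(s['clock'],s['position'],s['width'],s['ft_force'],s['joints'].round(2))
print(turn(q,ori(-90,0)).round(3))
im,p=snap('wrist','w20');im,p=snap('top','t20')
for t in (30,40): print([np.round(c[:4],4) for c in circs(im,p,(220,190,270,240),.068,t)])
im,p=snap('scene','s20')
a=np.hstack([cv2.imread('pics/w20.png'),cv2.resize(cv2.imread('pics/s20.png')[150:230,210:270],(288,384))])
cv2.imwrite('pics/c20.png',a)
E
```

```text
26.3 [0.567751   0.06198148 0.16582103] 0.08689430949741571 [ 0.76114719 -0.54534566 -0.51450708] [ 0.57  0.4  -0.32  0.39 -1.11 -0.78]
[ 0.412 -0.    -0.005]
[array([0.5669, 0.0314, 0.0306, 0.0016])]
[array([0.5667, 0.0313, 0.0314, 0.0016]), array([0.5809, 0.0394, 0.0546, 0.0192])]
```

View pics/c20.png

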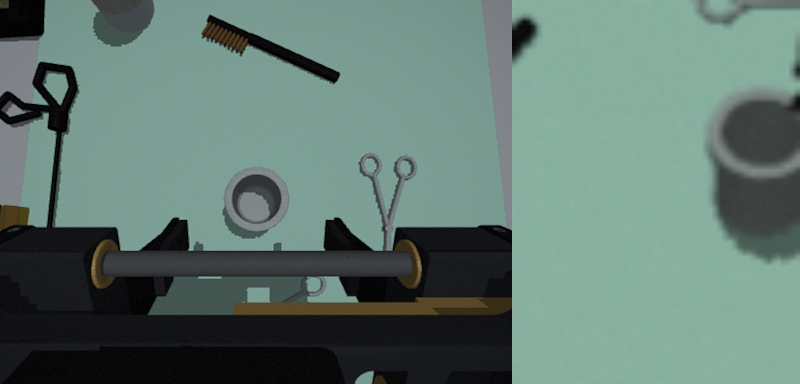

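The cup stands upright at (0.567, 0.031). I'll regrip it with the tool vertical.

{"fn": "servo_tool", "kwargs": {"commands": [[[0, -0.006, 0], [0.12, 0, 0]], [[0, -0.014, 0], [0.24, 0, -0.002]], [[-0.001, -0.022, -0.005], [0.35, 0, -0.005]], [[-0.001, -0.028, -0.015], [0.412, 0, -0.005]], [[-0.001, -0.031, -0.03], [0.412, 0, -0.005]]]}}

```text
clock: 26.95
position: [0.568, 0.0277, 0.1384]
eef_rot: [-0.703, 0.711, -0.001, 0.002]
ft_force: [-0.1, 0.7, -0.9]
width: 0.0871
```

{"fn": "servo_tool", "kwargs": {"commands": [[[0, 0, -0.01], [0, 0, 0]], [[0, 0, -0.015], [0, 0, 0]]]}}

```text
clock: 27.15
position: [0.5667, 0.0275, 0.1214]
eef_rot: [-0.703, 0.711, -0.0, -0.0]
ft_force: [-0.3, 0.4, 1.0]
width: 0.0869
```

```bash
python3 - <<'E'
from h import *
s=manip.read_state(); q=R.from_quat(s['eef_rot']);print(s['clock'],s['position'],s['width'],s['ft_force'],s['joints'].round(2))
print(turn(q,ori(-90,0)).round(3),np.array([.567,.0313,.053])-s['position'])
E
```

```text
27.15 [0.56671579 0.027542   0.12142328] 0.08686141479117142 [-0.33818116  0.38340506  1.02245667] [ 0.33  0.38 -0.27  0.   -0.92 -0.35]
[0.001 0.    0.011] [ 0.00028421  0.003758   -0.06842328]
```

{"fn": "servo_tool", "kwargs": {"commands": [[[0, 0.003, -0.012], [0, 0, 0.011]], [[0, 0.004, -0.03], [0, 0, 0.011]], [[0, 0.004, -0.048], [0, 0, 0.011]], [[0, 0.004, -0.06], [0, 0, 0.011]], [[0, 0.004, -0.065], [0, 0, 0.011]]]}}

```text
clock: 27.65
position: [0.5658, 0.032, 0.0547]
eef_rot: [0.708, -0.707, -0.0, 0.002]
ft_force: [-0.6, -0.1, -0.2]
width: 0.0873
```

{"fn": "servo_tool", "kwargs": {"commands": [[[0, 0, -0.001], [0, 0, 0]], [[0, 0, -0.001], [0, 0, 0]], [[0, 0, -0.001], [0, 0, 0]], [[0, 0, -0.001], [0, 0, 0]], [[0, 0, -0.001], [0, 0, 0]]], "fingers": 0.0, "squeeze": 30}}

```text
clock: 28.15
position: [0.5665, 0.0321, 0.0545]
eef_rot: [0.708, -0.707, 0.0, 0.001]
ft_force: [0.3, 1.5, 2.1]
width: 0.0639
```

{"fn": "servo_tool", "kwargs": {"commands": [[[0, 0, 0], [0, 0, 0]], [[0, 0, 0], [0, 0, 0]]]}}

```text
clock: 28.35
position: [0.5664, 0.032, 0.0545]
eef_rot: [0.708, -0.707, 0.0, 0.001]
ft_force: [-0.0, 0.8, -1.2]
width: 0.0639
```

```bash
python3 - <<'E'
from h import *
s=manip.read_state(); q=R.from_quat(s['eef_rot']);print(s['clock'],s['position'],s['width'],s['ft_force'],s['joints'].round(2))
im,p=snap('wrist','w21')
im,p=snap('top','t21'); 
for z,box in((.069,(80,210,140,290)),(.072,(62,195,165,305))): print([(np.round(c[:4],4),c[4]) for c in circs(im,p,box,z,30)])
a=np.hstack([cv2.imread('pics/w21.png'),cv2.resize(cv2.imread('pics/t21.png')[200:296,70:142],(288,384))])
cv2.imwrite('pics/c21.png',a)
E
```

```text
28.35 [0.5663916  0.03199966 0.05452773] 0.06388816636416637 [-0.02200926  0.84825391 -1.16307996] [ 0.34  0.46 -0.34  0.   -0.76 -0.34]
[(array([0.5007, 0.3494, 0.0916, 0.0272]), (80, 210, 60, 80))]
[(array([0.4876, 0.3211, 0.1141, 0.0442]), (73, 206, 92, 99))]
```

View pics/c21.png

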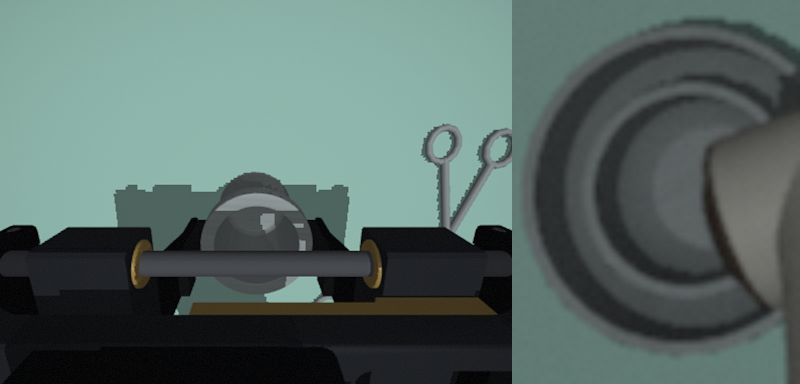

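The cup is gripped at the hem (63.9 mm). The two bowls look concentric at about (114,247) px in the top view. I'll lift and measure the bowl centre.

```bash
python3 - <<'E'
from h import *
im,p=load('t21'); print(onz(p,114.2,247.2,.066),onz(p,87,247.2,.066),onz(p,114.2,220,.066),onz(p,114.2,274.5,.066))
im7,p=load('t7'); print(onz(p,114.4,247,.066))
E
```

```text
[0.50378368 0.34488557 0.066     ] [0.50521181 0.41157441 0.066     ] [0.57032467 0.34499631 0.066     ] [0.4376007  0.34477543 0.066     ]
[0.50426025 0.34439614 0.066     ]
```

{"fn": "servo_tool", "kwargs": {"commands": [[[0, 0, 0.003], [0, 0, 0]], [[0, 0, 0.012], [0, 0, 0]], [[0, 0, 0.035], [0, 0, 0]], [[0, 0, 0.065], [0, 0, 0]], [[0, 0, 0.095], [0, 0, 0]]], "squeeze": 35}}

```text
clock: 28.95
position: [0.5662, 0.0319, 0.1509]
eef_rot: [0.708, -0.707, -0.0, 0.001]
ft_force: [0.4, -0.7, -1.4]
width: 0.0637
```

{"fn": "servo_tool", "kwargs": {"commands": [[[-0.004, 0.03, 0.02], [0, 0, 0]], [[-0.011, 0.07, 0.035], [0, 0, 0]], [[-0.018, 0.11, 0.04], [0, 0, 0]], [[-0.025, 0.15, 0.04], [0, 0, 0]], [[-0.032, 0.19, 0.04], [0, 0, 0]]]}}

```text
clock: 29.45
position: [0.5338, 0.2234, 0.1922]
eef_rot: [0.708, -0.707, 0.0, 0.0]
ft_force: [0.4, -0.2, -0.2]
width: 0.0638
```

{"fn": "servo_tool", "kwargs": {"commands": [[[-0.007, 0.035, 0], [0, 0, 0]], [[-0.014, 0.065, 0], [0, 0, 0]], [[-0.02, 0.09, 0], [0, 0, 0]], [[-0.025, 0.108, 0], [0, 0, 0]], [[-0.028, 0.118, 0], [0, 0, 0]]]}}

```text
clock: 29.95
position: [0.5053, 0.3427, 0.1925]
eef_rot: [0.708, -0.706, 0.0, -0.0]
ft_force: [0.4, 0.3, -0.2]
width: 0.0635
```

```bash
python3 - <<'E'
from h import *
s=manip.read_state(); q=R.from_quat(s['eef_rot']);print(s['clock'],s['position'],s['width'],s['ft_force'],s['joints'].round(2))
print(turn(q,ori(-90,0)).round(3))
im,p=snap('wrist','w22');im,p=snap('scene','s22')
im,p=snap('top','t22'); 
a=np.hstack([cv2.resize(cv2.imread('pics/w22.png'),None,fx=.75,fy=.75),cv2.resize(cv2.imread('pics/s22.png')[100:220,320:440],(288,288))])
cv2.imwrite('pics/c22.png',a)
cv2.imwrite('pics/t22c.png',cv2.resize(cv2.imread('pics/t22.png')[190:310,50:200],None,fx=4,fy=4))
E
```

```text
29.95 [0.50528132 0.342658   0.1925081 ] 0.0634959111423982 [ 0.39836811  0.27479544 -0.23010345] [ 0.86  0.38 -0.07  0.   -1.11 -0.86]
[ 0.     0.    -0.003]
```

View pics/c22.png

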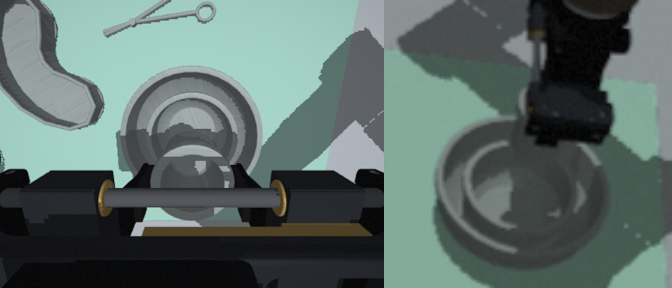

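View pics/t22c.png

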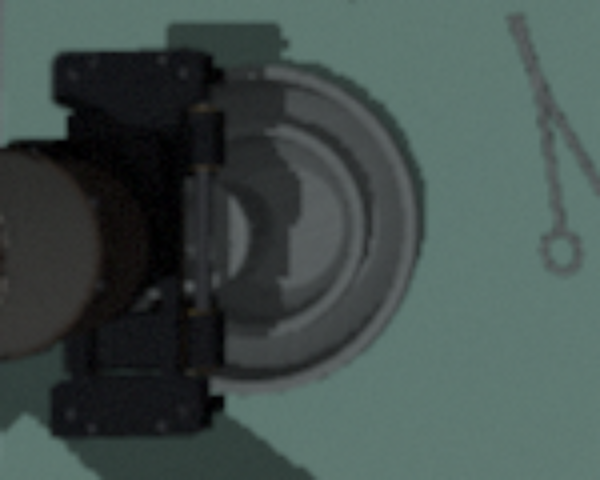

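```bash
python3 - <<'E'
from h import *
im,p=load('w22'); t=np.linspace(0,2*np.pi,721)
for c,r,z in(((.5045,.345),.066,.069),((.5055,.3467),.1,.075)):
    U=np.array([proj(p,[c[0]+r*np.cos(a),c[1]+r*np.sin(a),z]) for a in t]); print(U[:,0].min().round(1),U[:,0].max().round(1),U[:,1].min().round(1))
g=cv2.imread('pics/w22.png')[80:240,150:360]; cv2.imwrite('pics/w22c.png',cv2.resize(g,None,fx=3.5,fy=3.5))
E
```

```text
194.5 318.2 122.3
159.8 351.0 87.6
```

View pics/w22c.png

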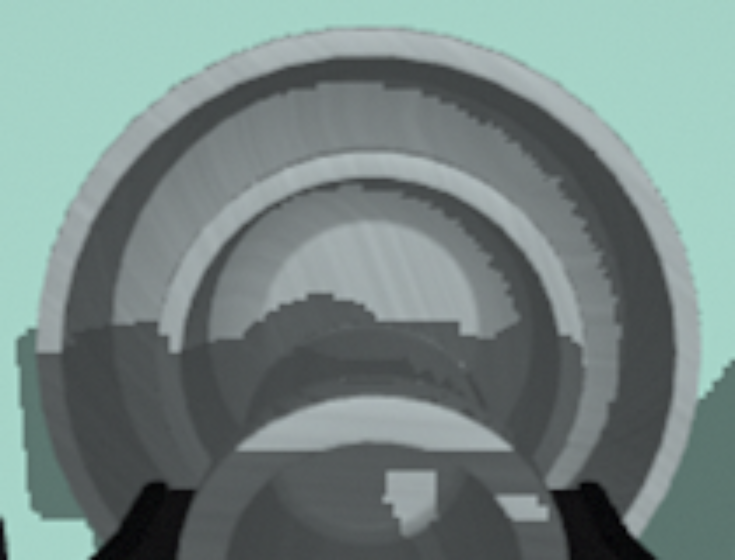

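The wrist view agrees with the top view: the middle rim spans columns 195 to 317 with its top at row 123, giving a centre near (0.5045, 0.345). Lowering.

{"fn": "servo_tool", "kwargs": {"commands": [[[-0.001, 0.002, -0.02], [0, 0, 0]], [[-0.001, 0.002, -0.05], [0, 0, 0]], [[-0.001, 0.002, -0.08], [0, 0, 0]], [[-0.001, 0.002, -0.1], [0, 0, 0]], [[-0.001, 0.002, -0.11], [0, 0, 0]]]}}

```text
clock: 30.6
position: [0.5041, 0.341, 0.0803]
eef_rot: [-0.707, 0.707, -0.0, -0.002]
ft_force: [-0.5, -0.4, -0.6]
width: 0.064
```

{"fn": "servo_tool", "kwargs": {"commands": [[[0, 0, -0.003], [0, 0, 0]], [[0, 0, -0.006], [0, 0, 0]], [[0, 0, -0.009], [0, 0, 0]], [[0, 0, -0.011], [0, 0, 0]], [[0, 0, -0.012], [0, 0, 0]]]}}

```text
clock: 31.1
position: [0.5043, 0.3412, 0.0687]
eef_rot: [-0.707, 0.707, -0.0, -0.002]
ft_force: [0.2, 0.3, -0.8]
width: 0.0638
```

```bash
python3 - <<'E'
from h import *
s=manip.read_state(); q=R.from_quat(s['eef_rot']);print(s['clock'],s['position'],s['width'],s['ft_force'])
im,p=snap('wrist','w23')
g=im[80:280,130:380,::-1]; cv2.imwrite('pics/w23c.png',cv2.resize(g,None,fx=3,fy=3))
E
```

```text
31.1 [0.50431551 0.341151   0.06871564] 0.06383625331806203 [ 0.19945032  0.33591463 -0.80638584]
```

View pics/w23c.png

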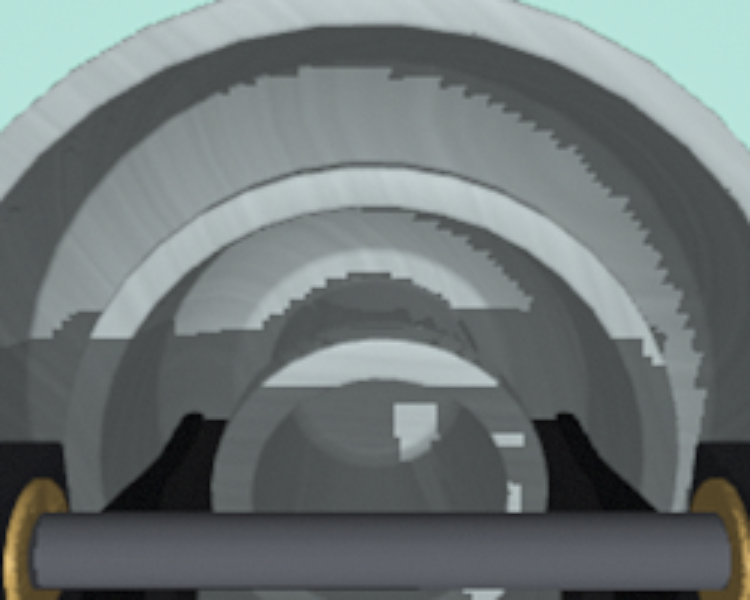

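Well inside and close to centred. I'll shift +3.5 mm in y and lower to contact.

{"fn": "servo_tool", "kwargs": {"commands": [[[0, 0.0015, 0], [0, 0, 0]], [[0, 0.003, 0], [0, 0, 0]], [[0, 0.0035, -0.0015], [0, 0, 0]], [[0, 0.0035, -0.003], [0, 0, 0]], [[0, 0.0035, -0.004], [0, 0, 0]]]}}

```text
clock: 31.65
position: [0.5041, 0.3445, 0.0642]
eef_rot: [-0.707, 0.707, -0.0, -0.002]
ft_force: [-0.1, -0.3, 0.0]
width: 0.0635
```

{"fn": "servo_tool", "kwargs": {"commands": [[[0, 0, -0.0005], [0, 0, 0]], [[0, 0, -0.001], [0, 0, 0]], [[0, 0, -0.0015], [0, 0, 0]], [[0, 0, -0.002], [0, 0, 0]], [[0, 0, -0.002], [0, 0, 0]]]}}

```text
clock: 32.15
position: [0.5042, 0.3446, 0.0625]
eef_rot: [0.707, -0.707, 0.0, 0.002]
ft_force: [-0.4, 0.0, 0.3]
width: 0.0638
```

{"fn": "servo_tool", "kwargs": {"commands": [[[0, 0, -0.0005], [0, 0, 0]], [[0, 0, -0.001], [0, 0, 0]], [[0, 0, -0.001], [0, 0, 0]], [[0, 0, -0.001], [0, 0, 0]]]}}

```text
clock: 32.55
position: [0.5042, 0.3446, 0.0624]
eef_rot: [0.707, -0.707, 0.0, 0.002]
ft_force: [-1.0, -2.1, 5.9]
width: 0.0633
```

Contact at +5.9 N. I'll relax, open only to 72 mm (fingers stay inside the middle rim) and lift.

{"fn": "servo_tool", "kwargs": {"commands": [[[0, 0, 0], [0, 0, 0]], [[0, 0, 0], [0, 0, 0]]]}}

```text
clock: 32.75
position: [0.5043, 0.3448, 0.0624]
eef_rot: [0.707, -0.707, 0.0, 0.002]
ft_force: [-0.7, 0.3, 2.0]
width: 0.0637
```

{"fn": "servo_tool", "kwargs": {"commands": [[[0, 0, 0], [0, 0, 0]], [[0, 0, 0], [0, 0, 0]], [[0, 0, 0], [0, 0, 0]]], "fingers": 0.072}}

```text
clock: 33.05
position: [0.5043, 0.3447, 0.0622]
eef_rot: [0.707, -0.707, 0.0, 0.002]
ft_force: [0.6, -0.5, -0.2]
width: 0.071
```

{"fn": "servo_tool", "kwargs": {"commands": [[[0, 0, 0.003], [0, 0, 0]], [[0, 0, 0.012], [0, 0, 0]], [[0, 0, 0.035], [0, 0, 0]], [[0, 0, 0.075], [0, 0, 0]], [[0, 0, 0.12], [0, 0, 0]]]}}

```text
clock: 33.55
position: [0.5038, 0.3442, 0.1831]
eef_rot: [0.707, -0.707, 0.0, 0.003]
ft_force: [1.6, -0.1, 0.2]
width: 0.072
```

{"fn": "servo_tool", "kwargs": {"commands": [[[0.01, -0.04, 0.02], [0, 0, 0]], [[0.02, -0.085, 0.04], [0, 0, 0]], [[0.03, -0.13, 0.05], [0, 0, 0]], [[0.03, -0.175, 0.05], [0, 0, 0]], [[0.03, -0.215, 0.05], [0, 0, 0]]]}}

```text
clock: 34.05
position: [0.5338, 0.1272, 0.2346]
eef_rot: [-0.707, 0.707, -0.001, -0.002]
ft_force: [1.4, -0.8, 0.2]
width: 0.0722
```

```bash
python3 - <<'E'
from h import *
s=manip.read_state(); print(s['clock'],s['position'],s['width'],s['ft_force'])
im,p=snap('top','t24')
print([(np.round(c[:4],4)) for c in circs(im,p,(60,195,165,300),.068,35)])
b=load('top0')[0]; d=(np.abs(im.astype(int)-b).max(2)>40).astype(np.uint8)*255; 
im2,p=snap('scene','s24')
a=np.hstack([cv2.resize(im[190:310,55:175,::-1],(384,384)),cv2.resize(im2[120:230,320:430,::-1],(384,384))])
cv2.imwrite('pics/c24.png',a)
E
```

```text
34.05 [0.53381915 0.12722168 0.23462238] 0.0721773127409914 [ 1.41037233 -0.80088879  0.18658305]
[array([0.4846, 0.3644, 0.1066, 0.0611])]
```

View pics/c24.png

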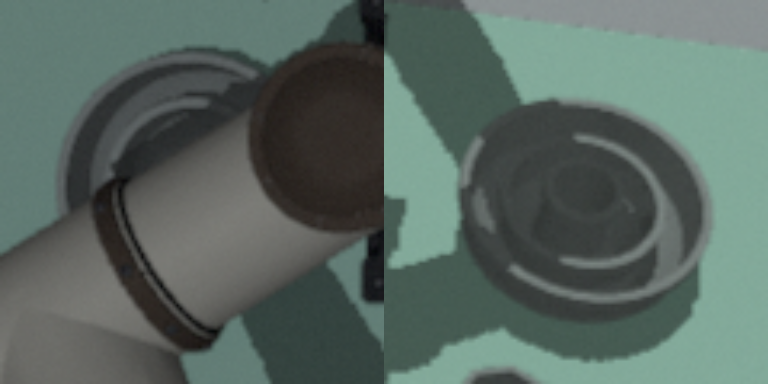

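View pics/t24.png

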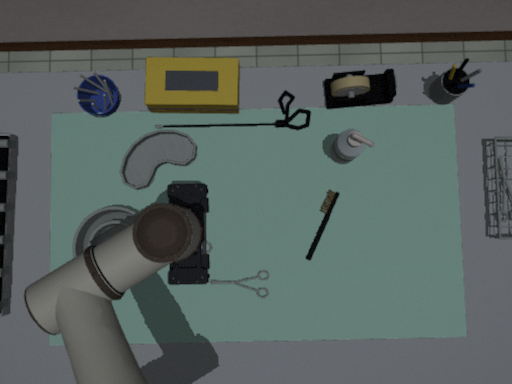

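The gallipot stands in the middle bowl. The arm still hides part of the top view, so I'll move it aside for a final check.

{"fn": "servo_tool", "kwargs": {"commands": [[[0, -0.04, 0], [0, 0, 0]], [[0, -0.08, 0], [0, 0, 0]], [[0, -0.12, 0], [0, 0, 0]], [[0, -0.16, 0], [0, 0, 0]], [[0, -0.2, 0], [0, 0, 0]]]}}

```text
clock: 34.65
position: [0.5333, -0.0759, 0.2354]
eef_rot: [-0.706, 0.708, -0.001, -0.002]
ft_force: [0.2, -0.5, -0.7]
width: 0.072
```

{"fn": "servo_tool", "kwargs": {"commands": [[[0, -0.04, 0], [0, 0, 0]], [[0, -0.08, 0], [0, 0, 0]], [[0, -0.1, 0], [0, 0, 0]], [[0, -0.11, 0], [0, 0, 0]], [[0, -0.11, 0], [0, 0, 0]]]}}

```text
clock: 35.15
position: [0.5334, -0.1865, 0.2357]
eef_rot: [-0.705, 0.709, -0.001, -0.002]
ft_force: [0.7, 0.0, -0.3]
width: 0.072
```

```bash
python3 - <<'E'
from h import *
s=manip.read_state(); print(s['clock'],s['position'],s['qd'].round(3))
im,p=snap('top','t25')
print([(np.round(c[:4],4)) for c in circs(im,p,(60,195,165,300),.068,45)])
b,pb=load('top0')
print([(np.round(c[:4],4)) for c in circs(b,pb,(60,195,165,300),.068,45)])
d=(np.abs(im.astype(int)-b).max(2)>30).astype(np.uint8)*255
im2,p2=snap('scene','s25')
a=np.hstack([cv2.resize(im[195:300,65:170,::-1],(384,384)),cv2.resize(im2[130:230,325:425,::-1],(384,384))])
cv2.imwrite('pics/c25.png',a); cv2.imwrite('pics/d25.png',np.hstack([im[100:350,40:420,::-1],cv2.cvtColor(d[100:350,40:420],cv2.COLOR_GRAY2BGR)]))
E
```

```text
35.15 [ 0.53342351 -0.1864602   0.23566937] [ 0.032 -0.009 -0.013 -0.006  0.001 -0.013]
[array([0.5053, 0.3471, 0.1002, 0.0025])]
[array([0.5052, 0.347 , 0.1001, 0.0029])]
```

View pics/c25.png

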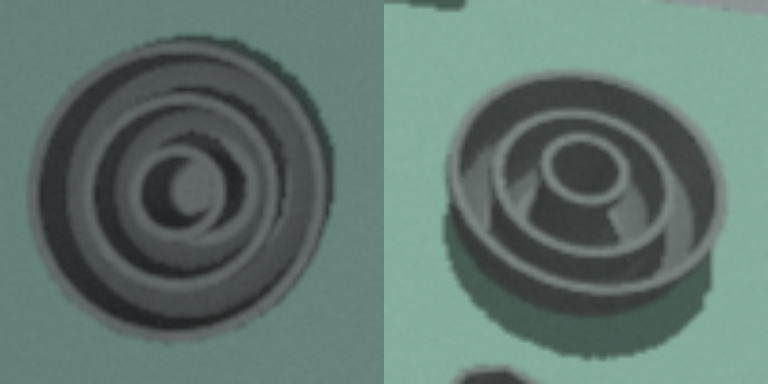

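View pics/d25.png

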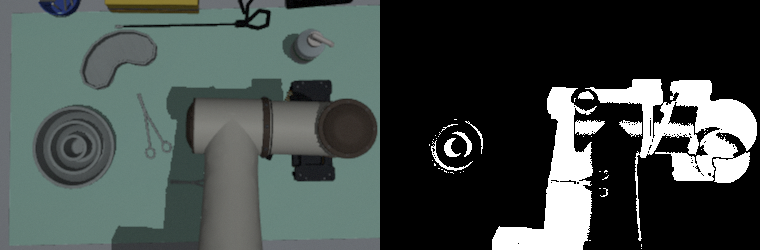

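All three bowls are nested with their rims parallel. The large bowl hasn't moved (0.5053, 0.3471 against 0.5052, 0.3470 at the start), and the dish, forceps, grasper and bottle show no difference from the first picture. Handing in.

```bash
python3 -c "
from station import manip
print(manip.close_job())"
```

```text
the job is handed in; nothing more can be done
None
```

The bowl set is nested where the large bowl stands, and I handed the job in at about 35 s of the 72 s allowed.

- **Middle bowl:** I picked it up by the rim. It sagged about 5° in the grip, so I tilted the tool back to level it before lowering it into the large bowl.
- **Gallipot:** I picked it up, laid it on its side, regripped it by the rim and stood it upright on the mat. I then regripped it from straight above and set it in the middle bowl. My first direction for laying it down ran joint 5 close to its limit, so I turned the tool and tilted sideways instead.

**Last checks:**
- **Set:** The top and scene views show three upright bowls, one inside the other, with parallel rims. By eye, the middle bowl and gallipot are centred to within a few mm.
- **Large bowl:** It has not moved: (0.5053, 0.3471) at the end against (0.5052, 0.3470) at the start.
- **Other items:** Comparing the first and last pictures shows no change in the dish, forceps, grasper or bottle. The arm covered the brush and scissors in that comparison, so their check rests on earlier pictures, where they looked in place.
- **Forces:** The highest I saw was about 8 N, when the gallipot was set on the mat.

The top camera and the gripper differed by 3 to 5 mm in x on the lying gallipot. I resolved that with wrist-camera checks before gripping.

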